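# Put the coffee tiles and the stray cup away in the revolving hutch and cup rack

### The arm

A 6-joint arm with a two-finger parallel gripper is mounted at the origin on the work surface. World frame = base frame: x ahead of the robot, y to its left, z up, the work surface at z = 0. Lengths are in m, angles in rad, forces in N, time in s.
With the tool pointing down it reaches from about 0.3 to 0.775 m from the base axis. Payload 14.6 kg.
Tool frame: the origin (TCP) lies between the finger pads; the fingertips stand bot.nose_length ahead of it and the grasp point (between the pads) lies 5 mm behind it (bot.nose_length is the distance from the TCP to the fingertips, in m); x points along the fingers, y is the direction in which the jaws open and shut, and the axes are right-handed (so a half turn about x gives the same grasp; the last joint's range is limited). The gripper opens to 94 mm and grips with 3 to 60 N. Pads are 16 mm wide; open, the fingers measure 119 mm over their backs; the gripper's body (75 mm by 177 mm) begins 78 mm behind the grasp point.
Start: joints at [1.177, 0.3, 1.521, -0, 1.321, -0.067], TCP at [0.177, 0.521, 0.186] pointing down, gripper open.
Joint ranges: [-3.03, 3.03], [-0.79, 2.21], [0.23, 2.52], [-1.04, 4.18], [0, 3.07], [-2.55, 2.55]. Speed limits (rad/s): [2.22, 2.22, 2.57, 3.14, 3.14, 3.14].

### API

Orientations are given as a rotation vector (axis times angle).
In Python, from cell import bot gives the robot as it stands.
- The arm moves only by the tool arm_command, never from a script. Its arguments are lists of equal length, an entry for each row: "fingers": the closure, from -1 (fully open) to 1 (shut); "slide": the shift along the tool's x, y, z in units of 30 mm (1.0 is 30 mm), a list of three; "twist": the turn about the tool's x in units of 6 degrees (1.0 is 6 degrees). In form: {"fingers": [fingers, ...], "slide": [[tx, ty, tz], ...], "twist": [twist, ...]}. A call has 1 to 10 rows; each row is the pose to reach, as a shift and turn from the pose commanded when the call began, along the tool's axes at that moment; what a row does not reach only later rows make up. A row lasts 1/12 s, in which the tool goes at most 41.7 mm and 7.16 degrees, less where a joint would pass 70% of its speed; a pose out of reach is approached as far as the arm can. A call with a gripper value outside its range is refused whole. The fingers move at their own pace and stop on an object; "squeeze" is the grip in N (left out, the last holds). Time passes only in rows, so rows that repeat a pose let the fingers close. It gives the time, the measured TCP pose, the force and the opening at its end, in the units of the state.
- bot.state(): the state, without advancing time (a new reading comes with each control period).
- bot.capture(name): name is "side" or "top" or "wrist"; returns the picture (384x512x3 uint8, red, green, blue); there is no depth.
- bot.camera_params(name): a dict with "intrinsics" (3x3 intrinsics, pixels), "rvec" (rotation vector, rad) and "tvec" (3), from world to camera coordinates, as OpenCV has them. Camera axes: x right, y down, z forward; pixel columns grow to the right and rows downward; lengths in m; the calibration is good to about 2 mm. A picture is of the moment at which its call begins: read the wrist's pose just before it. camera_params takes no time and is no camera call; for the wrist camera it gives the pose at the moment of the call.
- bot.finish_job(): hands the job in, once; it reports no verdict.
Trained networks look in the newest picture that a camera, given by its name, has taken for a name from the list of things; names that differ only in an ending like _2 or _b are one class to them, and where a whole thing is asked for, a point or a joint stands for the part that bears it (a point fixed in the world has none). Each returns a list of dicts, best first, with "confidence" (0 to 1); they miss things now and then, are a little off and sometimes report something else, mostly with a low value. They report only what shows in the picture. A call takes as long as a camera call. They do not tell look-alikes from the thing itself.
- bot.boxes_of(thing, camera): "bbox" ([left, top, right, bottom] in pixels, round what is visible of it).
The state is a dict: "time": time; "q": joint angles; "dq": joint speeds; "joint_torque": joint torques, N m; "position": TCP position; "ee_rot": TCP orientation; "wrist_force": force on the tool from outside, world axes, zero at the start; "ft_torque": the same for the moment, N m; "gripper_width": opening from 0.0 (shut) to 1.0 (fully open).
Only numpy, scipy, OpenCV 4.12 (cv2) and the standard library are available. Lean on these libraries where they do the work, as an engineer would, in place of code of your own. Each camera call takes 0.05 s, during which the arm holds its last target. There are 200 camera calls.

### The job

Put the coffee things away: slide the hutch's clear sash right up, stand every tile from the draining stand fully home in a slot of its own in the revolving rack, then turn the rack gently through half a turn, past one click stop to the next, so that the tiles are inside the hutch, and slide the sash fully down again. At any time along the way, stand the stray cup upright on the cork coaster in the free bay of the cup rack. Leave the pot, scoop, incense dish, sugar jar and the two racked cups where they are.

Things in the scene. Friction and masses are not known exactly. Their poses are not given: they have to be found in the camera images.
- tile1_mid (a point): Blue glazed flat ceramic tile, 85 long x 8 thick x 80 mm high, 125 g, one of up to three (some may be absent); at first stands leaning about 20 degrees from upright in the white draining stand, its lower 30 mm between two ribs. Position is its centre, half-way up. Own x is along its 85 mm length, y through its 8 mm thickness, z from its lower to its upper 85 mm edge.
- tile2_mid (a point): White glazed tile, same size and start. Position is its centre, half-way up. Own x is along its 85 mm length, y through its 8 mm thickness, z from its lower to its upper 85 mm edge.
- tile3_mid (a point): Terracotta tile, same size and start. Position is its centre, half-way up. Own x is along its 85 mm length, y through its 8 mm thickness, z from its lower to its upper 85 mm edge.
- stand: White plastic draining stand, fixed, slab 120 (x) x 190 (y) x 10 mm with three pairs of sloping ribs (tops about 40 mm high) 56 mm apart along y, in which the tiles lean towards its -y. Origin: underside centre.
- slot1 (a point): Slot 1 of 3 in the pine rack on the turntable, 48 mm from its neighbour. Point where the centre of a fully seated tile comes to lie. Slot runs along this frame's x, its walls are across y, z is up; frame turns with the table. Slots are 85 mm long, open at both ends, 10.5 mm wide, 30 mm deep with a 6 mm 45-degree chamfer at the mouth; slot floor is 40 mm below this point, mouth 10 mm below it.
- slot2 (a point): Middle slot, as slot1.
- slot3 (a point): Third slot, as slot1.
- turntable (a joint): Angle (rad) of the round pine turntable, diameter 300 mm. 0 = rack faces the robot, outside the hutch; grows anticlockwise seen from above. Click stops every quarter turn, at 0, 1.57 and 3.14 (half a turn); hard stops 0.05 beyond 0 and 3.14. A spring pulls it to the nearest click stop: turning it takes up to about 4 N at the post between stops.
- post (a point): Upright brass post on the turntable, 18 mm diameter, 82 mm tall, by which it is turned; 125 mm from the turning axis. This point is on its axis 18 mm below its top. Top is 112 mm above the ledge.
- hub (a point): Centre of the turntable's top face (30 mm above the ledge), on its turning axis; x, y turn with the table.
- sash_bar (a point): Middle of the dark steel bar handle, 12 mm thick, 130 mm long along this frame's y, on two stems 45 mm above the clear sash of the hutch (296 wide, 112 mm high, 5 mm thick). The bar is directly above the pane; frame x points from the robot's side into the hutch. Hutch roof, 39 mm below the bar when shut, begins 12 mm behind the pane.
- sash (a joint): Height (m) by which the sash is raised: 0 shut (lower edge 8 mm over the turntable), 0.105 fully up; stays where it is left. Up takes about 11 N, down about 3 N. Seated tiles (tops 114 mm above the ledge) pass under it only when it is raised 0.085 or more.
- hutch: Pine hutch with clear roof, fixed, covering the far half of the turntable: from 50 to 175 mm beyond the turning axis, 336 mm wide, 156 mm high; sash between two guide posts (262 mm high) 38 mm beyond the axis. Origin: on the ledge below the turning axis; x points into the hutch.
- stray_cup_mid (a point): Stray white ceramic cup without handle, mouth 62 mm across, 66 mm high, standing alone on the ledge. Position is its centre, half-way up; z is its own up axis.
- coaster_top (a point): Centre of the top of the cork coaster (58 mm across, 3 mm thick) that lies fixed in the one free bay of the pine cup rack; the cup stands on it.
- cup_rack_mid (a point): Pine cup rack, fixed, 246 mm long (its x) x 86 mm x 26 mm high, three open-topped bays in a row, 80 mm apart along x, each 74 mm wide inside (x and y); the cup's own clearance is about 5 mm a side. Point: middle of the rack on its 6 mm floor.
- cup_a_mid (a point): White cup like the stray one, already in a bay; centre.
- cup_b_mid (a point): Second white cup in a bay; centre.
- pot: Black clay coffee pot, 165 mm high; leave alone. Origin: underside centre.
- scoop: Green plastic scoop, 140 mm; leave alone. Origin: under its bowl.
- dish: Blue incense dish, 70 mm across, 22 mm high; leave alone. Origin: underside centre.
- sugar_jar: Glass sugar jar, 70 mm across, 110 mm high; leave alone. Origin: underside centre.
Things that resemble listed ones, but are neither listed nor needed, are in the scene too. What is shaped like the part that bears tile2_mid but purple or turquoise is not meant.

How it is judged:
By the outcome, as a careful person would: the job done as asked, in the order asked, and still so for the second after the job is handed in, with the robot touching nothing.
Of tile1, tile2, tile3 only 2 to 3 are there at a start; the rules pass over those that are not, and their reading is None.
At some moment in a run one of stray_cup may be knocked a few centimetres aside while the robot is not near it.
It also fails if it takes over 208 s, if anything falls off the work surface, if the arm or the gripper's body presses on something with over 40 N, if the wrist force passes 120 N, or if a joint passes its speed limit or range.

## Working session

There is one attempt and no reset: what is moved stays moved. The work goes in short steps, Python scripts to look and compute and a tool call to move; the robot and the scene stay as the last step left them, time stands still between calls to the robot, and variables do not carry over. Pictures are saved under pics/ and viewed, about 12 in all and at most 16, crops included, and the job is handed in when it is done.

Besides the shell and the picture viewer there is one more tool, called after "Emit:" by a JSON object that holds its "op" and its "data". arm_command: Moves the arm, as the interface text tells. Its arguments: {"type":"object","properties":{"fingers":{"type":"array","items":{"type":"number"}},"slide":{"type":"array","items":{"type":"array","items":{"type":"number"}}},"twist":{"type":"array","items":{"type":"number"}},"squeeze":{"type":"number"}},"required":["fingers","slide","twist"]}

```bash
ls; mkdir -p pics; cat > h.py <<'E'
import numpy as np, cv2, json
from cell import bot
from scipy.spatial.transform import Rotation as R
def cap(n,f=None):
    im=np.array(bot.capture(n)); 
    if f: cv2.imwrite(f'pics/{f}.png',im[...,::-1])
    return im
def P(n):
    c=bot.camera_params(n); K=np.array(c['intrinsics']); Rm=R.from_rotvec(np.array(c['rvec']).ravel()).as_matrix(); t=np.array(c['tvec']).ravel()
    return K,Rm,t
def ray(n,uv,c=None):
    K,Rm,t=c or P(n); d=Rm.T@np.linalg.solve(K,[uv[0],uv[1],1]); return -Rm.T@t,d
def atz(n,uv,z,c=None):
    o,d=ray(n,uv,c); return o+d*(z-o[2])/d[2]
def proj(n,X,c=None):
    K,Rm,t=c or P(n); p=(Rm@np.atleast_2d(X).T).T+t; p=p@K.T; return p[:,:2]/p[:,2:]
def tri(obs):
    A=np.zeros((3,3));b=np.zeros(3)
    for n,uv in obs:
        o,d=ray(n,uv); d=d/np.linalg.norm(d); M=np.eye(3)-np.outer(d,d); A+=M;b+=M@o
    return np.linalg.solve(A,b)
E
python3 - <<'E'
from h import *
np.set_printoptions(precision=3,suppress=True)
a=cap('top','top0');b=cap('side','side0')
s=bot.state();print(s, bot.nose_length)
for n in('top','side'):
    K,Rm,t=P(n);print(n,K.tolist(),-Rm.T@t,Rm[2])
    for th in ['tile1_mid','tile2_mid','tile3_mid','stand','turntable','post','sash_bar','hutch','stray_cup_mid','coaster_top','cup_rack_mid','slot1','hub']:
        try: print(th,[(np.round(d['bbox']).astype(int).tolist(),round(d['confidence'],2)) for d in bot.boxes_of(th,n)[:5]])
        except Exception as e: print(th,e)
E
```

```text
pics
{'time': 0.1, 'q': array([ 1.177,  0.3  ,  1.521, -0.   ,  1.321, -0.067]), 'dq': array([ 0.001, -0.001,  0.   , -0.001, -0.001, -0.001]), 'joint_torque': array([  0.001, -53.265, -35.329,   0.071,   0.023,  -0.   ]), 'position': array([0.177, 0.521, 0.186]), 'ee_rot': array([ 0.256,  1.556, -0.257]), 'wrist_force': array([ 0.859, -0.176,  1.035]), 'ft_torque': array([ 0.031, -0.019,  0.02 ]), 'gripper_width': 1.0012446880881474} 0.014
top [[349.18889647199256, 0.0, 251.7616829940807], [0.0, 349.18889647199256, 190.40806068785858], [0.0, 0.0, 1.0]] [0.305 0.152 1.163] [ 0.169 -0.007 -0.986]
tile1_mid [([210, 185, 217, 213], 0.72), ([190, 180, 202, 208], 0.33)]
tile2_mid [([124, 219, 154, 241], 0.88), ([66, 200, 96, 238], 0.88), ([177, 235, 213, 270], 0.7), ([175, 101, 212, 151], 0.6), ([176, 179, 185, 209], 0.44)]
tile3_mid [([240, 94, 359, 208], 0.18)]
stand [([166, 178, 232, 218], 0.94)]
turntable [([242, 146, 332, 209], 0.82), ([375, 143, 419, 216], 0.74)]
post [([247, 148, 332, 209], 0.6)]
sash_bar [([245, 127, 346, 156], 0.7)]
hutch [([236, 95, 359, 210], 0.65)]
stray_cup_m
[... 528 characters left out ...]
164, 137, 187, 149], 0.82), ([169, 195, 201, 216], 0.64), ([216, 163, 241, 178], 0.62)]
tile3_mid [([221, 169, 247, 187], 0.6)]
stand [([209, 172, 261, 215], 0.7)]
turntable [([262, 181, 345, 265], 0.68)]
post [([262, 184, 343, 268], 0.94)]
sash_bar [([300, 161, 350, 243], 0.61), ([217, 221, 241, 240], 0.17)]
hutch [([262, 136, 398, 264], 0.7), ([247, 252, 280, 296], 0.31)]
stray_cup_mid [([284, 275, 309, 305], 0.59), ([260, 180, 346, 267], 0.32), ([296, 160, 344, 244], 0.18)]
coaster_top [([359, 316, 379, 334], 0.65), ([260, 182, 343, 267], 0.28)]
cup_rack_mid [([317, 298, 417, 362], 0.88)]
slot1 [([260, 181, 345, 265], 0.95), ([317, 297, 415, 362], 0.15)]
hub [([263, 184, 344, 266], 0.88)]
```

```bash
python3 - <<'E'
import cv2
a=cv2.imread('pics/top0.png');b=cv2.imread('pics/side0.png')
cv2.imwrite('pics/v1.png',cv2.resize(a[70:300,50:430],(800,484),interpolation=cv2.INTER_CUBIC))
cv2.imwrite('pics/v2.png',cv2.resize(b[120:370,150:430],(672,600),interpolation=cv2.INTER_CUBIC))
E
```

```text
(no output)
```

View pics/v1.png

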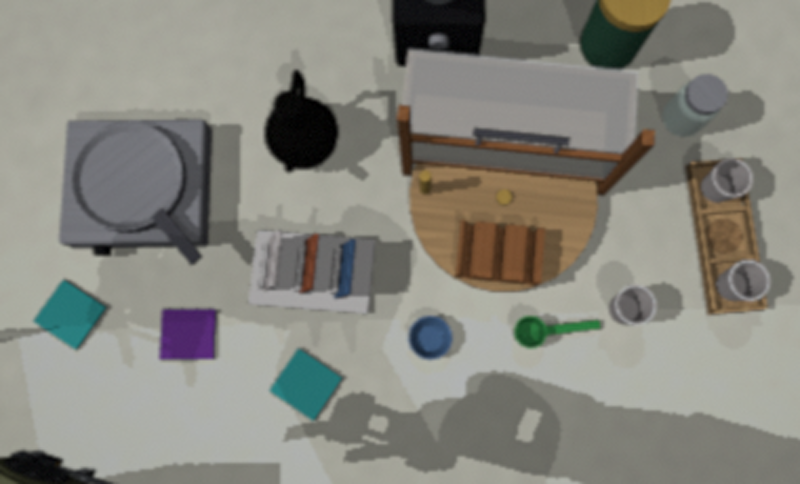

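View pics/v2.png

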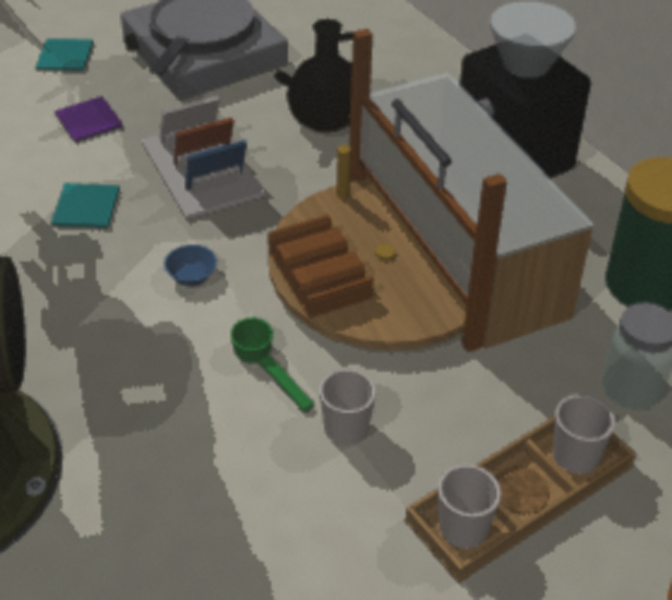

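Three tiles (white, terracotta, blue) lean in the stand. The flat turquoise and purple squares on the ledge are look‑alikes. The stray cup is at v1 (633,303), and the free bay with the coaster is at v1 (727,237).

```bash
cat >> h.py <<'E'
np.set_printoptions(precision=3,suppress=True)
def v1(x,y): return (50+x*380/800, 70+y*230/484)
def v2(x,y): return (150+x/2.4,120+y/2.4)
E
python3 - <<'E'
from h import *
s=bot.state(); print(R.from_rotvec(s['ee_rot']).as_matrix())
T=lambda a,b: tri([('top',v1(*a)),('side',v2(*b))])
for nm,a,b in [('posttop',(425,174),(345,149)),('hub',(505,197),(386,252)),('barL',(477,132),(398,104)),('barR',(567,143),(443,156)),('guideLtop',(405,113),(362,34)),('guideRtop',(647,138),(494,182)),
 ('cup rim',(634,304),(348,385)),('coaster',(727,237),(527,489)),('cupA',(733,178),(585,415)),('cupB',(748,280),(469,490)),('rackFarL',(459,222),(270,236))]:
    p=T(a,b); print(nm,p, (proj('top',p)-v1(*a)).round(1), (proj('side',p)-v2(*b)).round(1))
K,Rm,t=P('wrist'); print('wrist',K[0],-Rm.T@t,Rm[2])
c=cv2.imread('pics/top0.png')
cv2.imwrite('pics/v3.png',np.hstack([cv2.resize(c[170:225,160:240],(640,440),interpolation=cv2.INTER_CUBIC)]))
E
```

```text
[[ 0.     0.321  0.947]
 [ 0.     0.947 -0.321]
 [-1.     0.    -0.   ]]
posttop [0.606 0.142 0.104] [[-0.2  0.5]] [[ 0.5 -0.2]]
hub [0.588 0.015 0.03 ] [[-0.1  0.2]] [[ 0.2 -0.1]]
barL [0.634 0.072 0.211] [[-0.1  0.3]] [[ 0.3 -0.1]]
barR [ 0.614 -0.047  0.22 ] [[-0.1  0.3]] [[ 0.3 -0.1]]
guideLtop [0.644 0.169 0.256] [[-0.3  0.8]] [[ 0.7 -0.3]]
guideRtop [ 0.608 -0.144  0.254] [[-0.2  0.5]] [[ 0.5 -0.2]]
cup rim [ 0.413 -0.169  0.066] [[ 0. -0.]] [[-0.  0.]]
coaster [ 0.526 -0.342  0.01 ] [[ 0.2 -0.5]] [[-0.7  0.2]]
cupA [ 0.604 -0.332  0.072] [[-0.   0.1]] [[ 0.1 -0. ]]
cupB [ 0.446 -0.343  0.067] [[-0.1  0.2]] [[ 0.3 -0.1]]
rackFarL [0.508 0.101 0.044] [[-3.2 11.6]] [[11.9 -4. ]]
wrist [329.638   0.    251.794] [0.103 0.547 0.384] [ 0.252 -0.086 -0.964]
```

```bash
cat >> h.py <<'E'
def alpha(s=None):
    s=s or bot.state(); M=R.from_rotvec(s['ee_rot']).as_matrix(); return np.degrees(np.arctan2(M[1,1],M[0,1]))
def go(p,a,p0=None,a0=None):
    s=bot.state(); p0=s['position'] if p0 is None else np.array(p0); a0=alpha(s) if a0 is None else a0
    r=np.radians(a0); y=np.array([np.cos(r),np.sin(r),0]); z=np.array([np.sin(r),-np.cos(r),0])
    d=np.array(p)-p0; tw=(a0-a+180)%360-180
    n=max(np.linalg.norm(d)/.0417,abs(tw)/7.16)
    print('slide',np.round(np.array([-d[2],d@y,d@z])/.03,2).tolist(),'twist',round(tw/6,2),'rows>=',round(n,1))
E
python3 -c "
from h import *
go([.45,.08,.36],83)"
```

```text
slide [-5.79, -10.99, 13.35] twist -1.95 rows>= 13.1
```

Emit:
{"op": "arm_command", "data": {"fingers": [-1,-1,-1,-1,-1,-1,-1,-1,-1], "slide": [[-4,-1,1],[-5.8,-11,13.35],[-5.8,-11,13.35],[-5.8,-11,13.35],[-5.8,-11,13.35],[-5.8,-11,13.35],[-5.8,-11,13.35],[-5.8,-11,13.35],[-5.8,-11,13.35]], "twist": [0,-1.95,-1.95,-1.95,-1.95,-1.95,-1.95,-1.95,-1.95]}}

```text
time: 2.15
position: [0.3529, 0.2344, 0.3118]
ee_rot: [0.096, 1.568, -0.096]
wrist_force: [-0.1, 0.4, 0.0]
gripper_width: 1.0
```

```bash
python3 -c "
from h import *
go([.45,.08,.36],83)"
```

```text
slide [-1.61, -4.71, 3.84] twist -0.0 rows>= 4.5
```

Emit:
{"op": "arm_command", "data": {"fingers": [-1,-1,-1,-1,-1,-1,-1,-1,-1], "slide": [[-1.6,-4.7,3.8],[-1.6,-4.7,3.8],[-1.6,-4.7,3.8],[-1.6,-4.7,3.8],[-1.6,-4.7,3.8],[-1.6,-4.7,3.8],[-1.6,-4.7,3.8],[-1.6,-4.7,3.8],[-1.6,-4.7,3.8]], "twist": [0,0,0,0,0,0,0,0,0]}}

```text
time: 2.9
position: [0.4478, 0.0832, 0.3589]
ee_rot: [0.095, 1.569, -0.095]
wrist_force: [-0.3, 0.0, 0.6]
gripper_width: 1.002
```

```bash
python3 -c "
from h import *
import json
s=bot.state(); c=P('wrist'); im=cap('wrist','w1'); np.savez('pics/w1.npz',K=c[0],R=c[1],t=c[2])
print(s['position'],alpha(s),s['q'])
cv2.imwrite('pics/v4.png',cv2.resize(im[...,::-1],(800,600),interpolation=cv2.INTER_CUBIC))"
```

```text
[0.448 0.083 0.359] 83.04714039168809 [ 0.103  0.011  1.461  0.     1.67  -1.346]
```

View pics/v4.png

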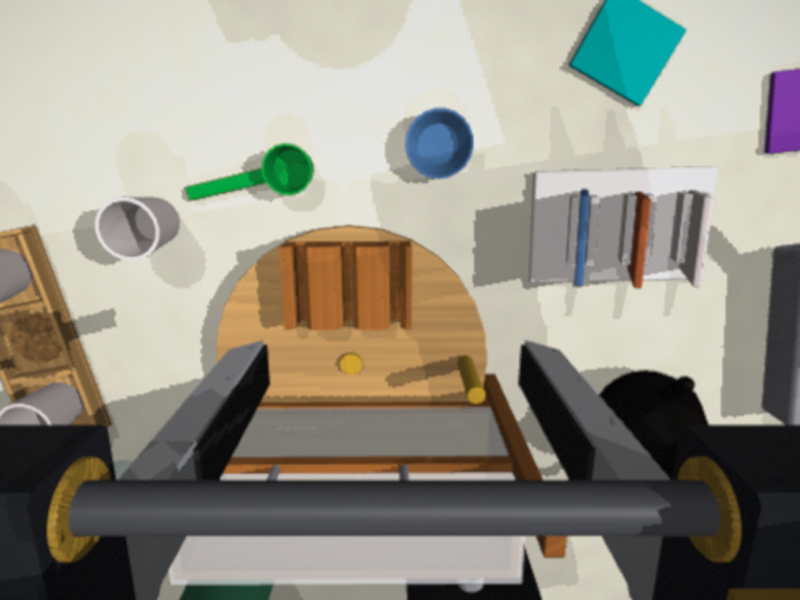

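```bash
cat >> h.py <<'E'
def lc(f):
    d=np.load(f'pics/{f}.npz'); return d['K'],d['R'],d['t']
E
python3 - <<'E'
from h import *
c=lc('w1'); k=1.5625
W=lambda x,y,z: atz(0,(x/k,y/k),z,c)
for nm,q in dict(hub=(350,363,.032),post=(476,395,.112),rackTL=(281,242,.064),rackTR=(411,240,.064),rackBL=(284,328,.064),rackBR=(411,328,.064),
 guideTopFront=(543,538,.262),guideTop=(553,547,.262),stTL=(536,171,.01),stTR=(717,167,.01),stBL=(530,284,.01),stBR=(705,280,.01),cup=(128,227,.066),coaster=(38,336,.009),
 paneLtop=(225,467,.15),paneRtop=(515,463,.15),stemL=(272,470,.155),stemR=(404,468,.155)).items(): print(nm,W(*q))
a=cv2.imread('pics/w1.png')
A=cv2.resize(a[100:190,325:470],(800,497),interpolation=cv2.INTER_CUBIC)
cv2.imwrite('pics/v5.png',A)
cv2.imwrite('pics/v6.png',cv2.resize(a[140:260,130:330],(800,480),interpolation=cv2.INTER_CUBIC))
E
```

```text
hub [0.589 0.018 0.032]
post [0.603 0.144 0.112]
rackTL [ 0.443 -0.025  0.064]
rackTR [0.456 0.1   0.064]
rackBL [ 0.53  -0.038  0.064]
rackBR [0.546 0.09  0.064]
guideTopFront [0.637 0.164 0.262]
guideTop [0.645 0.17  0.262]
stTL [0.41  0.237 0.01 ]
stTR [0.428 0.422 0.01 ]
stBL [0.53  0.224 0.01 ]
stBR [0.548 0.415 0.01 ]
cup [ 0.411 -0.167  0.066]
coaster [ 0.524 -0.33   0.009]
paneLtop [ 0.627 -0.091  0.15 ]
paneRtop [0.654 0.169 0.15 ]
stemL [ 0.632 -0.048  0.155]
stemR [0.644 0.069 0.155]
```

View pics/v5.png

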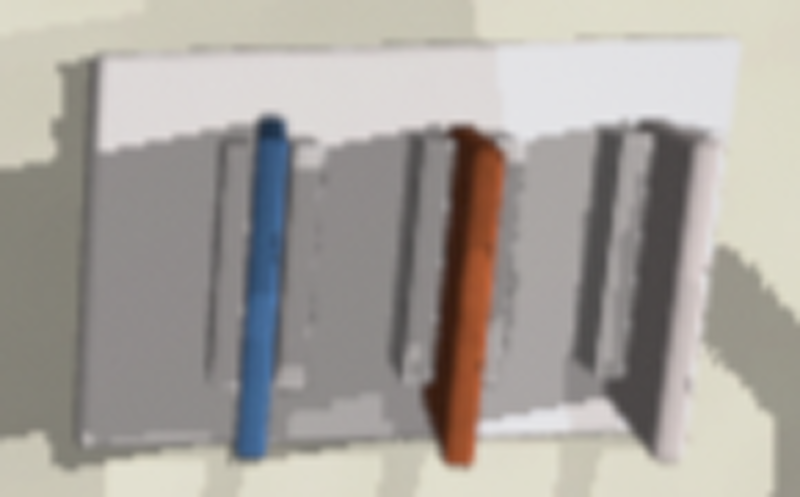

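View pics/v6.png

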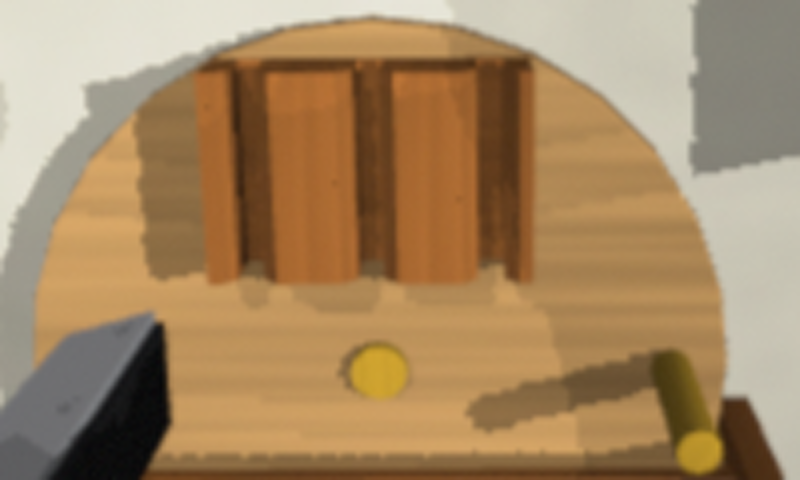

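```bash
python3 - <<'E'
from h import *
c=lc('w1')
A=lambda x,y,z: atz(0,(325+x/5.517,100+y/5.522),z,c)
B=lambda x,y,z: atz(0,(130+x/4,140+y/4),z,c)
psi=-6.5
def ang(p,q): d=q-p; return np.degrees(np.arctan2(d[1],d[0]))
for nm,p,q in [('blue',(271,125),(251,452)),('terra',(489,140),(459,458)),('white',(708,137),(669,452))]:
    a=A(*p,.0865);b=A(*q,.0865); print(nm,a,b,(a+b)/2,np.linalg.norm(a-b),ang(a,b))
for nm,p,q in [('sA',(249,65),(256,279)),('sB',(373,65),(377,279)),('sC',(496,62),(493,279))]:
    a=B(*p,.064);b=B(*q,.064); print(nm,a,b,(a+b)/2,np.linalg.norm(a-b),ang(a,b))
for nm,p in [('rTL',(197,68)),('rTR',(532,66)),('rBL',(208,281)),('rBR',(532,281))]: print(nm,B(*p,.07),B(*p,.064))
print('post',B(699,452,.112),'postbase',B(668,358,.035),'hub',B(379,370,.034))
print('standmid', np.mean([[.41,.237],[.428,.422],[.53,.224],[.548,.415]],0))
print('cam',-c[1].T@c[2])
E
```

```text
blue [0.427 0.259 0.087] [0.513 0.252 0.087] [0.47  0.256 0.087] 0.08593644789580052 -4.832513182130599
terra [0.438 0.314 0.087] [0.521 0.307 0.087] [0.48  0.311 0.087] 0.08381340430436612 -4.925916176996726
white [0.444 0.37  0.087] [0.527 0.363 0.087] [0.485 0.366 0.087] 0.08290822985445472 -4.806594910771078
sA [ 0.447 -0.007  0.064] [ 0.532 -0.019  0.064] [ 0.49  -0.013  0.064] 0.08557752571417084 -7.826653753240123
sB [0.453 0.04  0.064] [0.538 0.029 0.064] [0.495 0.034 0.064] 0.08555958473304852 -7.186940311461398
sC [0.457 0.086 0.064] [0.543 0.074 0.064] [0.5   0.08  0.064] 0.08670341363617697 -7.607123239607246
rTL [ 0.445 -0.025  0.07 ] [ 0.446 -0.027  0.064]
rTR [0.46  0.099 0.07 ] [0.461 0.099 0.064]
rBL [ 0.529 -0.036  0.07 ] [ 0.531 -0.038  0.064]
rBR [0.544 0.09  0.07 ] [0.546 0.09  0.064]
post [0.603 0.144 0.112] postbase [0.598 0.143 0.035] hub [0.589 0.02  0.034]
standmid [0.479 0.325]
cam [0.371 0.093 0.557]
```

```bash
python3 -c "
from h import *
go([.626,.014,.26],-7.4)"
```

```text
slide [3.3, -1.57, 6.17] twist 15.08 rows>= 12.6
```

Emit:
{"op": "arm_command", "data": {"fingers": [-1,-1,-1,-1,-1,-1,-1,-1,-1,-1], "slide": [[0,-1.57,6.17],[0,-1.57,6.17],[0,-1.57,6.17],[0,-1.57,6.17],[3.3,-1.57,6.17],[3.3,-1.57,6.17],[3.3,-1.57,6.17],[3.3,-1.57,6.17],[3.3,-1.57,6.17],[3.3,-1.57,6.17]], "twist": [15.08,15.08,15.08,15.08,15.08,15.08,15.08,15.08,15.08,15.08]}}

```text
time: 3.78
position: [0.626, 0.0141, 0.2594]
ee_rot: [1.065, 1.295, -1.066]
wrist_force: [0.2, -0.4, 0.2]
gripper_width: 0.997
```

```bash
python3 -c "
from h import *
go([.626,.014,.26],-7.4)"
```

```text
slide [-0.02, -0.0, 0.0] twist 3.08 rows>= 2.6
```

Emit:
{"op": "arm_command", "data": {"fingers": [-1,-1,-1,-1,-1], "slide": [[0,0,0],[0,0,0],[0,0,0],[0,0,0],[0,0,0]], "twist": [3.08,3.08,3.08,3.08,3.08]}}

```text
time: 4.2
position: [0.6261, 0.0138, 0.26]
ee_rot: [1.297, 1.15, -1.298]
wrist_force: [0.0, -0.2, -0.2]
gripper_width: 1.005
```

```bash
python3 -c "
from h import *
s=bot.state(); c=P('wrist'); im=cap('wrist','w2'); np.savez('pics/w2.npz',K=c[0],R=c[1],t=c[2])
print(s['position'],alpha(s),s['q'][5])
print([(d['bbox'],d['confidence']) for d in bot.boxes_of('sash_bar','wrist')])
cv2.imwrite('pics/v7.png',cv2.resize(im[...,::-1],(800,600),interpolation=cv2.INTER_CUBIC))"
```

```text
[0.626 0.014 0.26 ] -6.907558492594384 0.08409983405577795
[([244.6, 0.0, 262.6, 310.7], 0.92), ([103.5, 35.9, 267.6, 260.0], 0.74)]
```

View pics/v7.png

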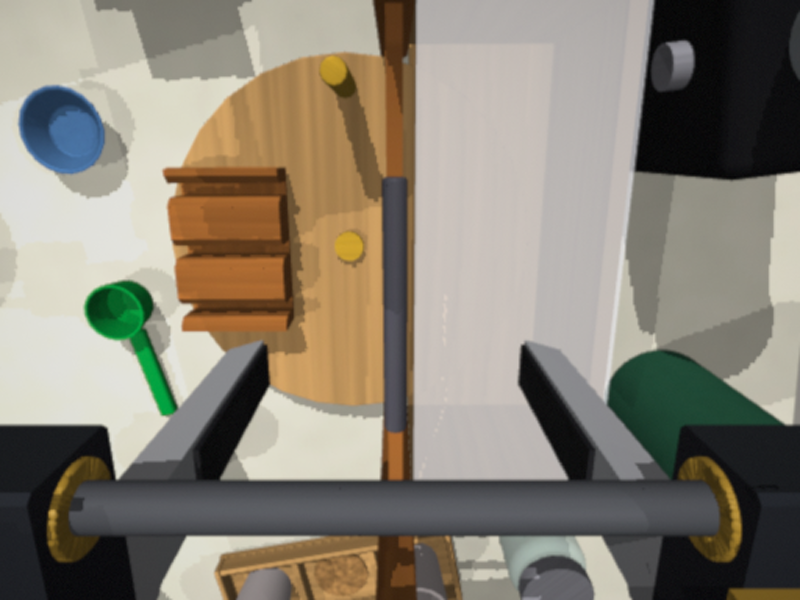

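```bash
python3 - <<'E'
from h import *
c=lc('w2');k=1.5625
W=lambda x,y,z: atz(0,(x/k,y/k),z,c)
a=W(395,178,.195);b=W(395.5,430,.195);print('bar',a,b,(a+b)/2,np.linalg.norm(a-b)); go((W(395,304,.195)*[1,1,0]+[0,0,.193]),-6.9)
e=np.array([np.cos(np.radians(-7)),np.sin(np.radians(-7)),0]);e2=np.array([-e[1],e[0],0]);h=W(349,246,.034);print('hub',h)
for nm,p in dict(post=(334,70,.112),gfront=(377,5,.262),gback=(415,5,.262),gfrontlo=(386,60,.262),guidein=(386,56,.262),rackTL=(163,170,.064),rackTR=(286,170,.064),rackBR=(291,329,.064)).items():
    q=W(*p)-h; print(nm,W(*p),'hutch xy',q@e,q@e2)
E
```

```text
bar [0.635 0.078 0.195] [ 0.618 -0.062  0.195] [0.626 0.008 0.195] 0.1409715422471242
slide [2.23, 0.02, 0.03] twist -0.01 rows>= 1.6
hub [0.589 0.019 0.034]
post [0.604 0.143 0.112] hutch xy -0.00019848478671638178 0.12525718972183433
gfront [0.636 0.139 0.262] hutch xy 0.03121422855293086 0.12534271248257398
gback [0.648 0.138 0.262] hutch xy 0.044201088602903775 0.12536832657313932
gfrontlo [0.636 0.122 0.262] hutch xy 0.034258500844828274 0.10800904316339793
guidein [0.637 0.123 0.262] hutch xy 0.03426085526863106 0.10930085923622088
rackTL [0.463 0.097 0.064] hutch xy -0.13469323617097748 0.06254343686317343
rackTR [0.554 0.086 0.064] hutch xy -0.04309129047534251 0.06273068442436353
rackBR [ 0.536 -0.038  0.064] hutch xy -0.045780535804531404 -0.0626479587810111
```

Emit:
{"op": "arm_command", "data": {"fingers": [-1,-1,-1,1,1,1,1,1,1,1], "slide": [[1.1,0,0],[2.2,0.02,0],[2.2,0.02,0],[2.2,0.02,0],[2.2,0.02,0],[2.2,0.02,0],[2.2,0.02,0],[2.2,0.02,0],[2.2,0.02,0],[2.2,0.02,0]], "twist": [0,0,0,0,0,0,0,0,0,0], "squeeze": 50}}

```text
time: 5.13
position: [0.627, 0.0128, 0.1944]
ee_rot: [1.3, 1.147, -1.3]
wrist_force: [0.8, -0.9, -1.1]
gripper_width: 0.536
```

Emit:
{"op": "arm_command", "data": {"fingers": [1,1,1,1,1,1,1,1,1,1], "slide": [[-0.3,0,0],[-0.8,0,0],[-1.4,0,0],[-2.0,0,0],[-2.6,0,0],[-3.1,0,0],[-3.4,0,0],[-3.52,0,0],[-3.52,0,0],[-3.52,0,0]], "twist": [0,0,0,0,0,0,0,0,0,0]}}

```text
time: 5.97
position: [0.6267, 0.0129, 0.2988]
ee_rot: [1.3, 1.149, -1.301]
wrist_force: [-0.4, -0.7, 0.3]
gripper_width: 0.004
```

Emit:
{"op": "arm_command", "data": {"fingers": [-0.2,-0.2,-0.2,-0.2,-0.2,-0.2,-0.2,-0.2], "slide": [[-1,0,0],[-1,0,0],[-1,0,0],[-1,0,0],[-1,0,0],[-1,0,0],[-1,0,0],[-1,0,0]], "twist": [0,0,0,0,0,0,0,0]}}

```text
time: 6.63
position: [0.6268, 0.0129, 0.3292]
ee_rot: [1.3, 1.148, -1.301]
wrist_force: [-0.3, 0.1, 0.0]
gripper_width: 0.538
```

```bash
python3 -c "
from h import *
s=bot.state(); c=P('wrist'); im=cap('wrist','w3'); np.savez('pics/w3.npz',K=c[0],R=c[1],t=c[2])
print(s['position'],s['gripper_width'])
print([(d['bbox'],d['confidence']) for d in bot.boxes_of('sash_bar','wrist')])
for z in (.195,.25,.3): print(z,proj(0,[[.635,.076,z],[.619,-.053,z]],c))
"
```

```text
[0.627 0.013 0.329] 0.537997853297399
[([243.3, 18.8, 258.1, 285.7], 0.89)]
0.195 [[252.335 111.024]
 [252.341 233.48 ]]
0.25 [[252.394 114.083]
 [252.395 257.419]]
0.3 [[252.472 118.127]
 [252.462 287.732]]
```

```bash
python3 -c "
from h import *
im=cv2.imread('pics/w3.png').astype(int)
for r in range(60,310,10): print(r,im[r,244:262:4].tolist())
"
```

```text
60 [[91, 145, 187], [43, 89, 143], [30, 65, 106], [60, 97, 126], [62, 99, 128]]
70 [[89, 146, 187], [43, 91, 146], [42, 88, 142], [58, 94, 125], [62, 99, 128]]
80 [[92, 148, 190], [48, 94, 150], [46, 93, 149], [60, 100, 134], [62, 100, 128]]
90 [[92, 148, 189], [47, 95, 153], [45, 93, 151], [59, 97, 131], [63, 100, 129]]
100 [[92, 148, 191], [49, 97, 155], [47, 96, 154], [58, 96, 130], [63, 100, 129]]
110 [[60, 89, 114], [86, 78, 80], [91, 83, 84], [67, 64, 67], [62, 98, 127]]
120 [[55, 83, 106], [83, 75, 76], [86, 79, 80], [63, 59, 59], [69, 111, 144]]
130 [[101, 162, 209], [83, 75, 76], [86, 78, 79], [64, 59, 60], [74, 118, 151]]
140 [[101, 161, 209], [84, 75, 76], [86, 79, 80], [65, 59, 61], [73, 117, 151]]
150 [[102, 162, 209], [83, 75, 75], [87, 79, 80], [64, 60, 61], [72, 114, 148]]
160 [[101, 163, 209], [83, 75, 75], [88, 79, 81], [64, 59, 60], [71, 114, 147]]
170 [[102, 161, 209], [89, 81, 82], [94, 84, 85], [66, 59, 61], [71, 113, 145]]
180 [[101, 162, 210], [95, 87, 89], [98, 87, 89], [66, 59, 61], [71, 111, 145]]
190 [[102, 163, 210], [95, 86, 87], [96, 88, 90], [66, 59, 5
[... 212 characters left out ...]
6], [94, 86, 87], [64, 58, 59], [68, 110, 142]]
230 [[101, 163, 210], [91, 83, 86], [94, 86, 88], [64, 58, 60], [68, 109, 141]]
240 [[151, 163, 167], [49, 89, 139], [68, 104, 159], [41, 77, 125], [43, 66, 85]]
250 [[213, 226, 230], [39, 87, 141], [53, 114, 185], [39, 84, 136], [39, 61, 82]]
260 [[211, 225, 228], [41, 87, 140], [54, 114, 183], [40, 85, 137], [35, 56, 78]]
270 [[180, 198, 208], [39, 80, 129], [54, 112, 181], [43, 90, 145], [34, 54, 79]]
280 [[146, 166, 182], [36, 78, 126], [52, 110, 179], [43, 89, 144], [32, 64, 103]]
290 [[110, 130, 153], [35, 73, 119], [37, 78, 127], [36, 77, 125], [40, 78, 125]]
300 [[75, 100, 130], [35, 73, 118], [37, 77, 124], [37, 77, 124], [22, 45, 72]]
```

Emit:
{"op": "arm_command", "data": {"fingers": [-0.2,-0.2,-0.2,-0.2,-0.2,-0.2], "slide": [[1,0,0],[2,0,0],[3,0,0],[4,0,0],[4.52,0,0],[4.52,0,0]], "twist": [0,0,0,0,0,0]}}

```text
time: 7.23
position: [0.6254, 0.0129, 0.19]
ee_rot: [1.297, 1.152, -1.305]
wrist_force: [0.9, 0.5, -0.8]
gripper_width: 0.601
```

Emit:
{"op": "arm_command", "data": {"fingers": [1,1,1,1,1,1,1,1,1,1], "slide": [[0,0,0],[0,0,0],[0,0,0],[0,0,0],[0,0,0],[0,0,0],[0,0,0],[0,0,0],[0,0,0],[0,0,0]], "twist": [0,0,0,0,0,0,0,0,0,0], "squeeze": 50}}

```text
time: 8.07
position: [0.6266, 0.0129, 0.1942]
ee_rot: [1.3, 1.148, -1.301]
wrist_force: [-4.7, -0.1, 3.5]
gripper_width: 0.109
```

Emit:
{"op": "arm_command", "data": {"fingers": [1,1,1,1,1,1,1,1,1,1], "slide": [[0,0,0],[-0.3,0,0],[-0.8,0,0],[-1.3,0,0],[-1.8,0,0],[-2.3,0,0],[-2.8,0,0],[-3.2,0,0],[-3.5,0,0],[-3.5,0,0]], "twist": [0,0,0,0,0,0,0,0,0,0]}}

```text
time: 8.9
position: [0.6275, 0.0128, 0.3016]
ee_rot: [1.302, 1.145, -1.297]
wrist_force: [-0.2, -0.3, 0.4]
gripper_width: 0.006
```

Emit:
{"op": "arm_command", "data": {"fingers": [1,1], "slide": [[-0.06,0,0],[-0.06,0,0]], "twist": [0,0]}}

```text
time: 9.07
position: [0.6269, 0.0128, 0.3007]
ee_rot: [1.3, 1.148, -1.3]
wrist_force: [-1.0, 0.6, -0.5]
gripper_width: 0.004
```

```bash
python3 -c "
from h import *
a=cap('side','s4'); 
cv2.imwrite('pics/v8.png',cv2.resize(a[120:280,240:420][...,::-1],(675,600),interpolation=cv2.INTER_CUBIC))"
```

View pics/v8.png

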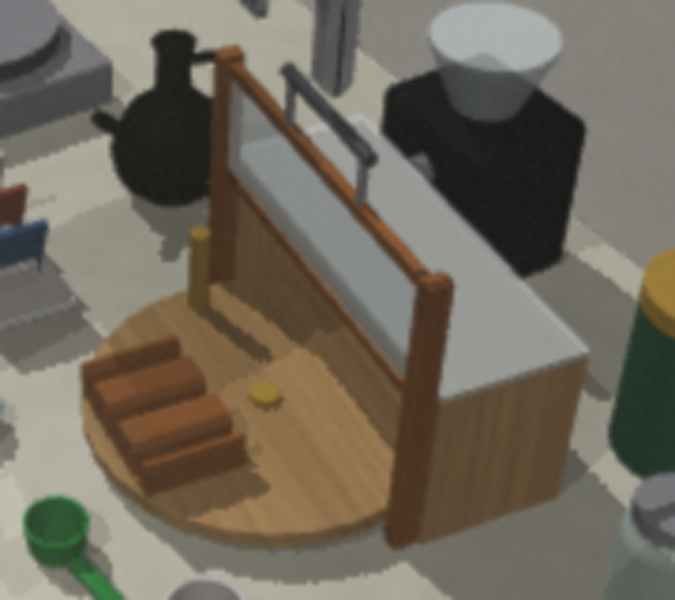

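```bash
python3 - <<'E'
from h import *
for z in (.25,.26,.27,.28,.29,.30): 
    q=(proj('side',[[.6343,.076,z],[.6185,-.053,z]])-[240,120])*3.75; print(z,q.ravel())
print(((proj('side',[[.627,.013,.287]])-[240,120])*3.75))
E
```

```text
0.25 [285.706 118.457 368.993 213.224]
0.26 [286.405 107.719 370.162 202.168]
0.27 [287.111  96.881 371.342 190.999]
0.28 [287.823  85.94  372.534 179.718]
0.29 [288.542  74.896 373.738 168.322]
0.3 [289.268  63.747 374.954 156.809]
[[328.795 122.044]]
```

```bash
python3 -c "
from h import *
a=cv2.imread('pics/s4.png');s=bot.state();print(s['position'],s['gripper_width'],s['wrist_force'])
w=cap('wrist','w5');c=P('wrist');np.savez('pics/w5.npz',K=c[0],R=c[1],t=c[2])
A=cv2.resize(a[0:220,250:400],(400,587),interpolation=cv2.INTER_CUBIC)
B=cv2.resize(w[60:384,150:370][...,::-1],(398,587),interpolation=cv2.INTER_CUBIC)
cv2.imwrite('pics/v9.png',np.hstack([A,B]))"
```

```text
[0.627 0.013 0.3  ] 0.008268712617467184 [-0.662  0.192 -0.244]
```

View pics/v9.png

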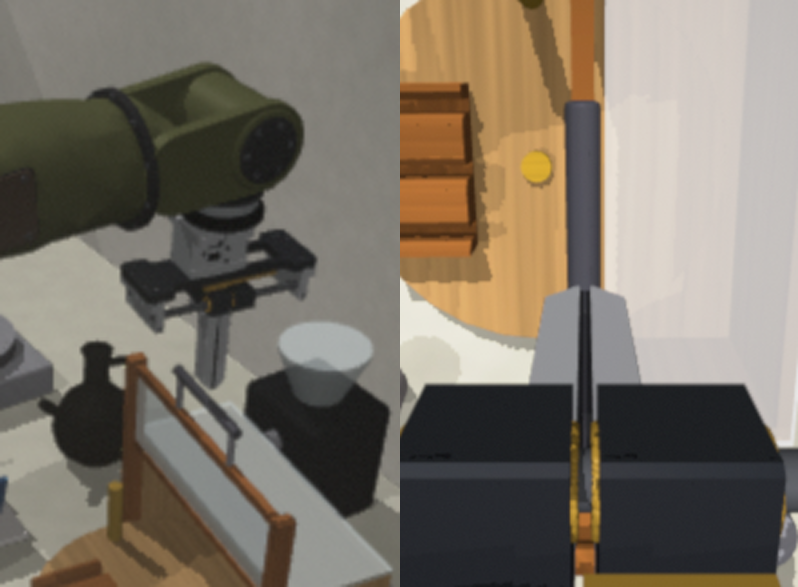

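```bash
python3 - <<'E'
from h import *
c=lc('w5'); im=cv2.imread('pics/w5.png').astype(int)
for r in range(100,130,2): print(r,im[r,246:256:5].tolist())
print([im[118,k].tolist() for k in range(240,264,2)])
for z in (.195,.26,.27,.28,.29,.30): print(z,proj(0,[[.6343,.0765,z]],c))
E
```

```text
100 [[49, 101, 163], [49, 101, 163]]
102 [[48, 101, 163], [48, 100, 163]]
104 [[49, 101, 163], [49, 100, 162]]
106 [[50, 102, 164], [48, 101, 163]]
108 [[49, 102, 163], [49, 101, 163]]
110 [[49, 102, 163], [48, 102, 164]]
112 [[48, 103, 164], [48, 102, 164]]
114 [[49, 99, 159], [50, 100, 159]]
116 [[78, 74, 80], [85, 79, 85]]
118 [[90, 81, 82], [100, 90, 92]]
120 [[85, 77, 77], [93, 85, 86]]
122 [[85, 77, 78], [92, 83, 85]]
124 [[85, 76, 78], [93, 85, 85]]
126 [[86, 77, 78], [92, 84, 85]]
128 [[86, 77, 79], [93, 85, 85]]
[[59, 86, 109], [67, 62, 64], [79, 71, 72], [90, 81, 82], [96, 86, 88], [102, 92, 94], [97, 87, 89], [92, 83, 85], [87, 79, 80], [76, 69, 70], [71, 92, 112], [105, 150, 188]]
0.195 [[251.558 112.004]]
0.26 [[251.422 116.468]]
0.27 [[251.394 117.376]]
0.28 [[251.364 118.366]]
0.29 [[251.331 119.45 ]]
0.3 [[251.295 120.641]]
```

Emit:
{"op": "arm_command", "data": {"fingers": [0,0,0,0,0,0,0,0,0], "slide": [[-0.5,0,0],[-0.5,0,0],[-0.5,0,0],[-0.5,0,0],[-0.5,0,0],[-0.5,0,0],[-0.5,0,0],[0.4,0,0],[0.95,0,0]], "twist": [0,0,0,0,0,0,0,0,0]}}

```text
time: 9.92
position: [0.6268, 0.0129, 0.2708]
ee_rot: [1.3, 1.148, -1.3]
wrist_force: [0.9, 0.3, -0.8]
gripper_width: 0.497
```

Emit:
{"op": "arm_command", "data": {"fingers": [1,1,1,1,1,1,1,1,1,1], "slide": [[0,0,0],[0,0,0],[0,0,0],[0,0,0],[0,0,0],[0,0,0],[0,0,0],[0,0,0],[0,0,0],[0,0,0]], "twist": [0,0,0,0,0,0,0,0,0,0], "squeeze": 60}}

```text
time: 10.75
position: [0.6266, 0.0129, 0.2728]
ee_rot: [1.3, 1.148, -1.3]
wrist_force: [-4.9, 1.2, 2.8]
gripper_width: 0.115
```

Emit:
{"op": "arm_command", "data": {"fingers": [1,1,1,1,1,1,1,1], "slide": [[0,0,0],[0,0,0],[-0.1,0,0],[-0.2,0,0],[-0.3,0,0],[-0.4,0,0],[-0.5,0,0],[-0.6,0,0]], "twist": [0,0,0,0,0,0,0,0]}}

```text
time: 11.42
position: [0.6257, 0.0127, 0.2757]
ee_rot: [1.29, 1.162, -1.316]
wrist_force: [24.1, -3.4, -86.4]
gripper_width: 0.109
```

Emit:
{"op": "arm_command", "data": {"fingers": [1,1,0,0,0,0,0,0], "slide": [[0.4,0,0],[0.45,0,0],[0.45,0,0],[0.45,0,0],[0.45,0,0],[0.45,0,0],[0.45,0,0],[0.45,0,0]], "twist": [0,0,0,0,0,0,0,0]}}

```text
time: 12.08
position: [0.627, 0.0129, 0.2776]
ee_rot: [1.301, 1.147, -1.299]
wrist_force: [-0.5, 0.7, -0.5]
gripper_width: 0.485
```

Emit:
{"op": "arm_command", "data": {"fingers": [0,0,0,0], "slide": [[-1,0,0],[-2.5,0,0],[-4,0,0],[-4,0,0]], "twist": [0,0,0,0]}}

```text
time: 12.42
position: [0.627, 0.0129, 0.4049]
ee_rot: [1.305, 1.14, -1.292]
wrist_force: [-2.2, 0.0, 1.1]
gripper_width: 0.501
```

```bash
python3 - <<'E'
from h import *
s=bot.state();print(s['position'],s['gripper_width'])
w=cap('wrist','w6');c=P('wrist');np.savez('pics/w6.npz',K=c[0],R=c[1],t=c[2])
im=w.astype(int)
col=im[:,248]; print([(r,col[r].tolist()) for r in range(60,270,6) if col[r][0]<115 and abs(col[r][0]-col[r][2])<30])
for z in (.27,.28,.29,.30,.31): print(z,proj(0,[[.6343,.0765,z],[.6185,-.053,z]],c).ravel())
a=cap('side','s6')
cv2.imwrite('pics/v10.png',cv2.resize(a[120:280,240:420][...,::-1],(675,600),interpolation=cv2.INTER_CUBIC))
E
```

```text
[0.627 0.013 0.405] 0.5007358479101005
[(114, [85, 83, 91]), (120, [84, 81, 90]), (126, [84, 82, 91]), (132, [85, 82, 91]), (138, [83, 82, 91]), (144, [83, 82, 91]), (150, [83, 82, 91]), (156, [83, 82, 90]), (162, [83, 81, 91]), (168, [83, 82, 91]), (174, [83, 82, 91]), (180, [84, 83, 91]), (186, [96, 95, 105]), (192, [97, 96, 106]), (198, [96, 97, 106]), (204, [95, 96, 104]), (210, [97, 95, 106]), (216, [97, 94, 105]), (222, [96, 93, 104]), (228, [96, 94, 104]), (234, [96, 93, 103]), (240, [96, 94, 104])]
0.27 [249.869 110.872 250.347 234.276]
0.28 [249.901 111.34  250.389 238.117]
0.29 [249.934 111.837 250.432 242.178]
0.3 [249.97  112.367 250.479 246.477]
0.31 [250.008 112.933 250.528 251.036]
```

```bash
python3 - <<'E'
from h import *
im=cv2.imread('pics/w6.png').astype(int)
print([(r,im[r,250].tolist()) for r in range(238,252,2)])
go([.4705,.2615,.15],85.1)
E
```

```text
[(238, [104, 93, 96]), (240, [103, 93, 94]), (242, [98, 93, 101]), (244, [62, 119, 191]), (246, [57, 122, 201]), (248, [57, 122, 201]), (250, [58, 122, 201])]
slide [8.31, -6.21, -7.58] twist -15.37 rows>= 12.9
```

View pics/v10.png

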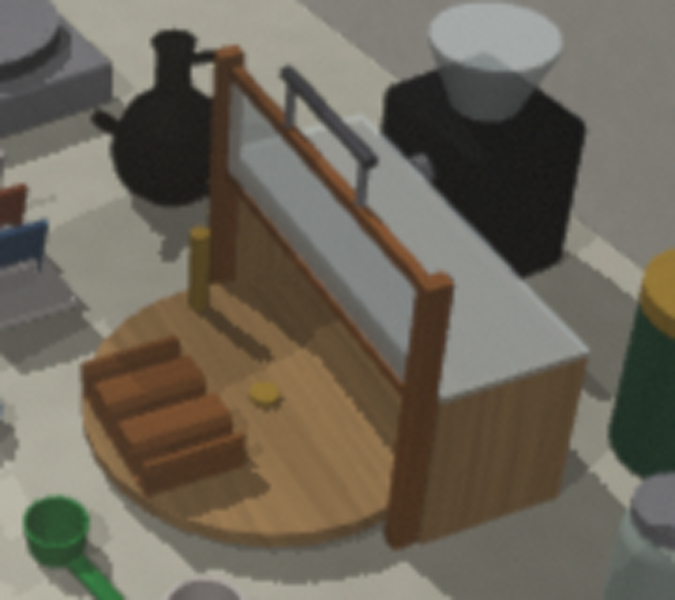

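Emit:
{"op": "arm_command", "data": {"fingers": [0,0,0,0,0,0,0,0,0,0], "slide": [[0,-6.2,-7.6],[0,-6.2,-7.6],[0,-6.2,-7.6],[1,-6.2,-7.6],[2,-6.2,-7.6],[3,-6.2,-7.6],[5,-6.2,-7.6],[6,-6.2,-7.6],[7,-6.2,-7.6],[8.3,-6.2,-7.6]], "twist": [-15.35,-15.35,-15.35,-15.35,-15.35,-15.35,-15.35,-15.35,-15.35,-15.35]}}

```text
time: 13.35
position: [0.4718, 0.2578, 0.1886]
ee_rot: [0.343, 1.544, -0.344]
wrist_force: [1.3, 0.1, 1.0]
gripper_width: 0.498
```

```bash
python3 -c "
from h import *
s=bot.state(); print(s['position'],alpha(s),s['q'])
go([.4705,.2615,.15],85.1)"
```

```text
[0.472 0.258 0.189] 64.92674336168206 [ 0.432  0.271  1.552  0.     1.32  -0.701]
slide [1.29, 0.09, -0.09] twist -3.36 rows>= 2.8
```

Emit:
{"op": "arm_command", "data": {"fingers": [0,0,0,0,0,0], "slide": [[0,0.09,-0.09],[0.3,0.09,-0.09],[1,0.09,-0.09],[1.29,0.09,-0.09],[1.29,0.09,-0.09],[1.29,0.09,-0.09]], "twist": [-3.36,-3.36,-3.36,-3.36,-3.36,-3.36]}}

```text
time: 13.85
position: [0.472, 0.2606, 0.1524]
ee_rot: [0.076, 1.571, -0.077]
wrist_force: [0.6, -0.2, -0.1]
gripper_width: 0.499
```

```bash
python3 -c "
from h import *
s=bot.state(); print(s['position'],alpha(s),s['q'][5])
c=P('wrist');np.savez('pics/w7.npz',K=c[0],R=c[1],t=c[2]);im=cap('wrist','w7')
go([.4705,.2615,.072],85.1)
cv2.imwrite('pics/v11.png',cv2.resize(im[...,::-1],(800,600),interpolation=cv2.INTER_CUBIC))"
```

```text
[0.472 0.261 0.152] 84.44499861429988 -1.0373609677490645
slide [2.71, 0.02, -0.07] twist -0.1 rows>= 1.9
```

View pics/v11.png

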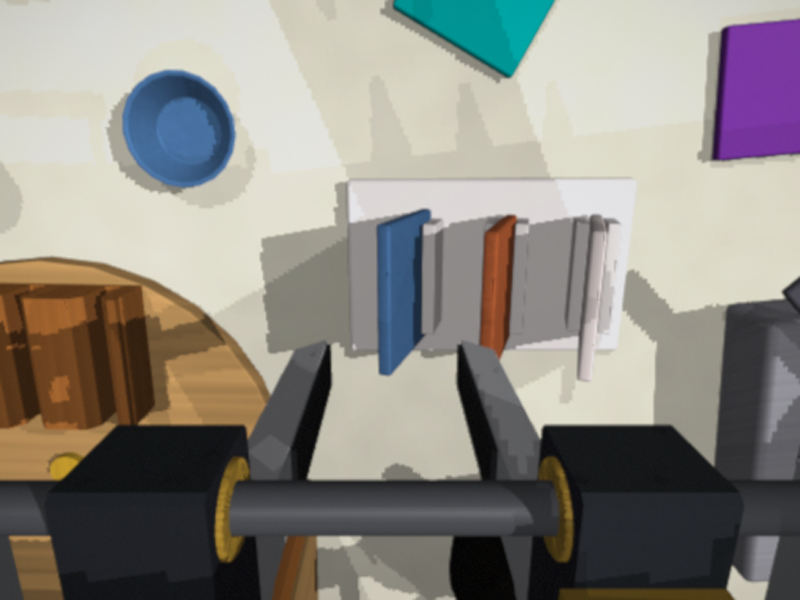

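Emit:
{"op": "arm_command", "data": {"fingers": [0,0,0,0,1,1,1,1,1,1], "slide": [[1,0.02,-0.05],[2,0.02,-0.05],[2.65,0.02,-0.05],[2.65,0.02,-0.05],[2.65,0.02,-0.05],[2.65,0.02,-0.05],[2.65,0.02,-0.05],[2.65,0.02,-0.05],[2.65,0.02,-0.05],[2.65,0.02,-0.05]], "twist": [-0.1,-0.1,-0.1,-0.1,-0.1,-0.1,-0.1,-0.1,-0.1,-0.1], "squeeze": 8}}

```text
time: 14.73
position: [0.4712, 0.2616, 0.0739]
ee_rot: [0.065, 1.569, -0.065]
wrist_force: [-0.3, 0.1, -0.2]
gripper_width: 0.108
```

Emit:
{"op": "arm_command", "data": {"fingers": [1,1,1,1], "slide": [[0,0,0],[0,0,0],[0,0,0],[0,0,0]], "twist": [0,0,0,0]}}

```text
time: 15.07
position: [0.471, 0.2615, 0.0734]
ee_rot: [0.065, 1.57, -0.065]
wrist_force: [-0.3, -0.7, -0.3]
gripper_width: 0.007
```

```bash
python3 -c "
from h import *
c=P('wrist');np.savez('pics/w8.npz',K=c[0],R=c[1],t=c[2]);im=cap('wrist','w8');a=cap('side','s8')
A=cv2.resize(a[140:230,200:290][...,::-1],(400,400),interpolation=cv2.INTER_CUBIC)
B=cv2.resize(im[120:384,140:404][...,::-1],(400,400),interpolation=cv2.INTER_CUBIC)
cv2.imwrite('pics/v12.png',np.hstack([A,B]))"
```

```text
(no output)
```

View pics/v12.png

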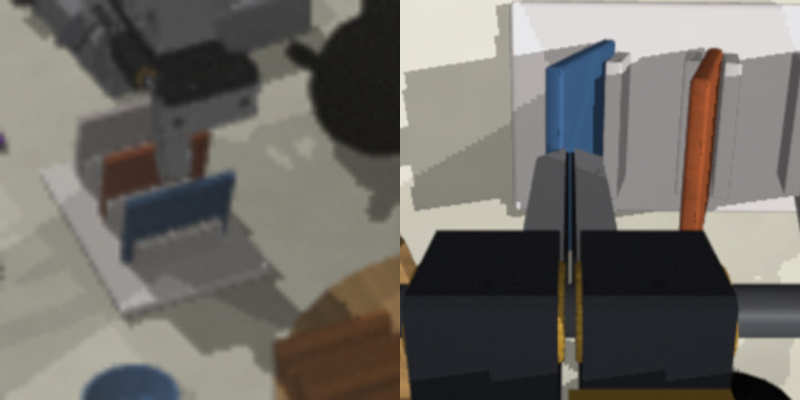

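```bash
python3 - <<'E'
from h import *
print(bot.nose_length,[a for a in dir(bot) if a[0]!='_'])
s=bot.state();print(s['position'])
for z in (.05,.06,.07,.08,.09,.1): print(z,proj('side',[.471,.2615,z]),proj('wrist',[.471,.2615,z]), proj('wrist',[.471+.008*.09-.008,.2615,z]))
print(tri([('side',(239.4,180.1)),('wrist',(252.2,220.3))]))
E
```

```text
0.014 ['MotionError', 'boxes_of', 'camera_params', 'capture', 'finish_job', 'nose_length', 'state']
[0.471 0.262 0.073]
0.05 [[240.065 188.358]] [[250.69  209.332]] [[249.83  199.581]]
0.06 [[239.917 186.003]] [[250.627 214.209]] [[249.729 204.078]]
0.07 [[239.768 183.629]] [[250.558 219.524]] [[249.619 208.982]]
0.08 [[239.618 181.235]] [[250.483 225.339]] [[249.498 214.352]]
0.09 [[239.466 178.821]] [[250.4   231.728]] [[249.366 220.257]]
0.1 [[239.314 176.388]] [[250.309 238.78 ]] [[249.219 226.781]]
[0.469 0.263 0.083]
```

```bash
python3 - <<'E'
from h import *
c=lc('w2'); T=np.array([.6261,.0138,.26]); a=np.radians(-6.9); y=np.array([np.cos(a),np.sin(a),0]);z=np.array([np.sin(a),-np.cos(a),0])
for dz in (-.014,0,.014,.03):
  for l in (-.008,0,.008):
    X=T+y*.047+z*l+[0,0,dz]; X2=T-y*.047+z*l+[0,0,dz]
    print(dz,l,(proj(0,[X2,X],c)*1.5625).ravel(),'depth',(c[1]@X+c[2])[2])
E
```

```text
-0.014 -0.008 [285.081 317.896 502.222 317.973] depth 0.2229604268391101
-0.014 0 [286.105 335.287 501.183 335.365] depth 0.2250997653335836
-0.014 0.008 [287.111 352.351 500.163 352.429] depth 0.22723910382805712
0 -0.008 [278.095 328.767 509.22  328.85 ] depth 0.20947029567936815
0 0 [279.255 347.157 508.044 347.241] depth 0.21160963417384165
0 0.008 [280.392 365.179 506.891 365.263] depth 0.21374897266831516
0.014 -0.008 [270.147 341.135 517.181 341.225] depth 0.1959801645196262
0.014 0 [271.473 360.644 515.838 360.734] depth 0.1981195030140997
0.014 0.008 [272.769 379.735 514.525 379.826] depth 0.2002588415085732
0.03 -0.008 [259.61  357.533 527.736 357.632] depth 0.1805628717656354
0.03 0 [261.171 378.495 526.156 378.595] depth 0.1827022102601089
0.03 0.008 [262.695 398.973 524.614 399.073] depth 0.18484154875458242
```

Emit:
{"op": "arm_command", "data": {"fingers": [0,0,0,0,0,0,0,0,0,0], "slide": [[-0.2,0,0],[-0.2,0,0],[-0.2,0,0],[-0.2,0,0],[-0.2,0,0],[-0.2,0,0],[-0.2,0,0],[0.5,0,0],[1.0,0,0],[1.0,0,0]], "twist": [0,0,0,0,0,0,0,0,0,0]}}

```text
time: 16.0
position: [0.4696, 0.2609, 0.0408]
ee_rot: [0.064, 1.574, -0.067]
wrist_force: [-0.9, 0.7, -0.2]
gripper_width: 0.502
```

Emit:
{"op": "arm_command", "data": {"fingers": [1,1,1,1,1,1,1,1,1,1], "slide": [[0,0,0],[0,0,0],[0,0,0],[0,0,0],[0,0,0],[0,0,0],[0,0,0],[0,0,0],[0,0,0],[0,0,0]], "twist": [0,0,0,0,0,0,0,0,0,0]}}

```text
time: 16.83
position: [0.4713, 0.2617, 0.0438]
ee_rot: [0.065, 1.569, -0.065]
wrist_force: [-0.4, 0.7, 5.5]
gripper_width: 0.158
```

Emit:
{"op": "arm_command", "data": {"fingers": [1,1,1,1,1,1,1,1,1], "slide": [[-0.15,-0.05,0],[-0.3,-0.11,0],[-0.5,-0.18,0],[-0.7,-0.25,0],[-0.9,-0.33,0],[-1.1,-0.4,0],[-1.3,-0.47,0],[-1.6,-0.5,0],[-1.6,-0.5,0]], "twist": [0,0,0,0,0,0,0,0,0], "squeeze": 10}}

```text
time: 17.58
position: [0.4704, 0.2465, 0.0931]
ee_rot: [0.066, 1.568, -0.065]
wrist_force: [0.4, -1.2, -1.5]
gripper_width: 0.087
```

Emit:
{"op": "arm_command", "data": {"fingers": [1,1,1,1,1,1], "slide": [[-1,0,0],[-2,0,0],[-2.5,0,0],[-2.5,0,0],[-2.5,0,0],[-2.5,0,0]], "twist": [0,0,0,0,0,0], "squeeze": 30}}

```text
time: 18.08
position: [0.4691, 0.2463, 0.1648]
ee_rot: [0.064, 1.572, -0.066]
wrist_force: [-0.3, 0.2, -2.3]
gripper_width: 0.081
```

```bash
python3 -c "
from h import *
s=bot.state();print(s['position'],alpha(s),s['gripper_width'])
c=P('wrist');np.savez('pics/w9.npz',K=c[0],R=c[1],t=c[2]);im=cap('wrist','w9');a=cap('side','s9')
A=cv2.resize(a[130:230,190:290][...,::-1],(400,400),interpolation=cv2.INTER_CUBIC)
B=cv2.resize(im[120:384,140:404][...,::-1],(400,400),interpolation=cv2.INTER_CUBIC)
cv2.imwrite('pics/v13.png',np.hstack([A,B]))"
```

```text
[0.469 0.246 0.165] 85.25374836198826 0.08066845963194255
```

View pics/v13.png

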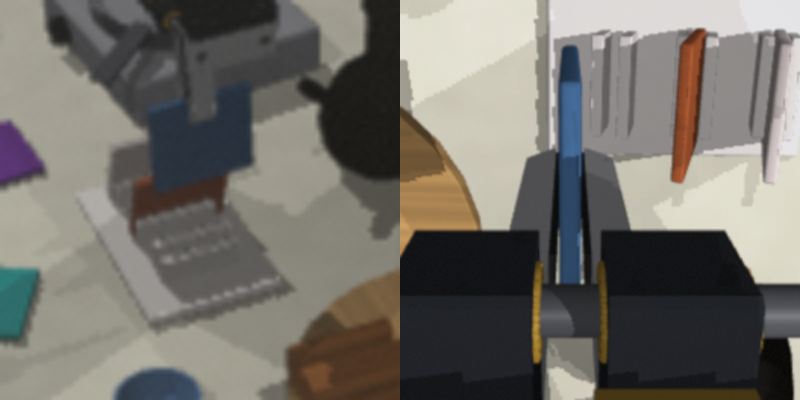

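```bash
python3 -c "
from h import *
go([.492,-.0164,.165],83)"
```

```text
slide [-0.01, -8.66, 1.48] twist 0.38 rows>= 6.3
```

Emit:
{"op": "arm_command", "data": {"fingers": [1,1,1,1,1,1,1,1,1,1], "slide": [[0,-1,0.2],[0,-2,0.4],[0,-3.3,0.6],[0,-4.6,0.8],[0,-6,1],[0,-7.4,1.3],[0,-8.4,1.48],[0,-8.66,1.48],[0,-8.66,1.48],[0,-8.66,1.48]], "twist": [0,0.38,0.38,0.38,0.38,0.38,0.38,0.38,0.38,0.38]}}

```text
time: 19.02
position: [0.4922, -0.0156, 0.1657]
ee_rot: [0.097, 1.57, -0.097]
wrist_force: [0.2, -0.2, -1.9]
gripper_width: 0.086
```

```bash
python3 -c "
from h import *
s=bot.state();print(s['position'],alpha(s),s['gripper_width'])
go([.492,-.0164,.12],83)"
```

```text
[ 0.492 -0.016  0.166] 82.92825599070616 0.0859910314290904
slide [1.52, -0.03, -0.0] twist -0.01 rows>= 1.1
```

Emit:
{"op": "arm_command", "data": {"fingers": [1,1,1,1], "slide": [[0.8,-0.02,0],[1.6,-0.02,0],[1.85,-0.02,0],[1.85,-0.02,0]], "twist": [0,0,0,0]}}

```text
time: 19.35
position: [0.4914, -0.0152, 0.1092]
ee_rot: [0.095, 1.573, -0.095]
wrist_force: [1.4, -0.1, -0.8]
gripper_width: 0.085
```

```bash
python3 -c "
from h import *
s=bot.state();print(s['position'])
c=P('wrist');np.savez('pics/w10.npz',K=c[0],R=c[1],t=c[2]);im=cap('wrist','w10');a=cap('side','s10')
A=cv2.resize(a[150:270,250:350][...,::-1],(400,480),interpolation=cv2.INTER_CUBIC)
B=cv2.resize(im[80:240,180:313][...,::-1],(400,480),interpolation=cv2.INTER_CUBIC)
cv2.imwrite('pics/v14.png',np.hstack([A,B]))"
```

```text
[ 0.491 -0.015  0.109]
```

View pics/v14.png

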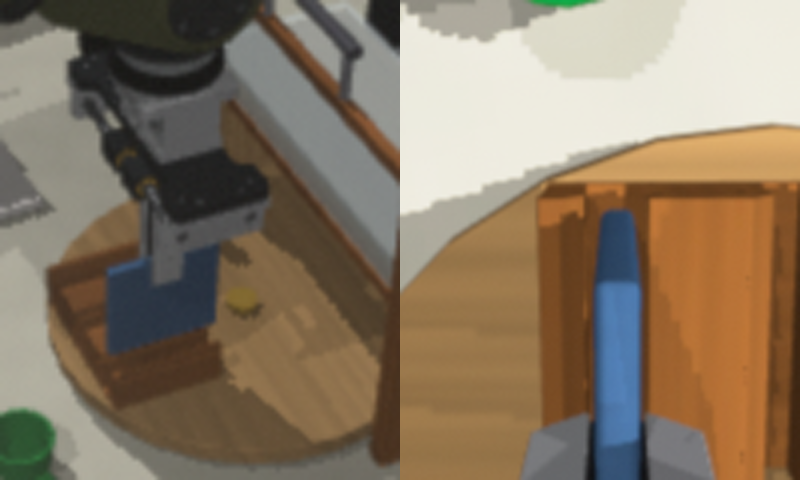

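```bash
python3 - <<'E'
from h import *
c=lc('w10'); W=lambda x,y,z: atz(0,(180+(x-400)/3.008,80+y/3),z,c)
e=np.array([np.cos(np.radians(-7)),np.sin(np.radians(-7)),0]);e2=np.array([-e[1],e[0],0]);h=np.array([.589,.019,0])
for nm,p in dict(tileend=(617,211,.071),tiletopend=(620,283,.151),rackfront=(620,183,.064),rackL=(538,183,.064),slotl=(585,190,.064),slotr=(650,190,.064),s2l=(770,190,.064)).items():
    q=W(*p); print(nm,q,(q-h)@e,(q-h)@e2)
t=bot.state()['position'];print((t-h)@e,(t-h)@e2)
E
```

```text
tileend [ 0.452 -0.009  0.071] -0.13262133116529598 -0.044940816923109715
tiletopend [ 0.451 -0.009  0.151] -0.1334001031687498 -0.04446006364589606
rackfront [ 0.446 -0.008  0.064] -0.1384480516783758 -0.04421671914900503
rackL [ 0.444 -0.028  0.064] -0.13841201527827157 -0.06431283236235966
slotl [ 0.447 -0.017  0.064] -0.13671193550072486 -0.052805170479655585
slotr [ 0.449 -0.001  0.064] -0.1367406622444047 -0.0368469105360021
s2l [0.452 0.028 0.064] -0.13679368655366458 -0.007390884474265093
-0.09124238953036032 -0.046253967206916775
```

Emit:
{"op": "arm_command", "data": {"fingers": [1,1,1,1,1,1,1,1,1], "slide": [[0,0,-0.18],[0,0,-0.18],[0.2,0,-0.18],[0.4,0,-0.18],[0.6,0,-0.18],[0.8,0,-0.18],[1.0,0,-0.18],[1.1,0,-0.18],[1.1,0,-0.18]], "twist": [0,0,0,0,0,0,0,0,0], "squeeze": 20}}

```text
time: 20.2
position: [0.4866, -0.0159, 0.0769]
ee_rot: [0.096, 1.57, -0.096]
wrist_force: [-0.1, 0.3, -1.3]
gripper_width: 0.081
```

Emit:
{"op": "arm_command", "data": {"fingers": [1,1,1,1], "slide": [[0.07,0,0],[0.14,0,0],[0.2,0,0],[0.2,0,0]], "twist": [0,0,0,0]}}

```text
time: 20.53
position: [0.4881, -0.0163, 0.0736]
ee_rot: [0.096, 1.566, -0.097]
wrist_force: [-4.1, -1.3, 16.8]
gripper_width: 0.084
```

Emit:
{"op": "arm_command", "data": {"fingers": [0.3,0.3,0.3,0.3,0.3,0.3,0.3,0.2,0.1,0], "slide": [[0,0,0],[0,0,0],[0,0,0],[0,0,0],[-0.5,0,0],[-1.5,0,0],[-2.8,0,0],[-3,2,-0.3],[-3,5,-0.6],[-3,8,-1]], "twist": [0,0,0,0,0,0,0,0,0,0]}}

```text
time: 21.37
position: [0.4867, 0.1101, 0.1618]
ee_rot: [0.098, 1.567, -0.097]
wrist_force: [1.0, 0.2, -0.4]
gripper_width: 0.48
```

```bash
python3 -c "
from h import *
s=bot.state();print(s['position'],s['gripper_width'])
go([.4804,.3162,.14],85.1)"
```

```text
[0.487 0.11  0.162] 0.4801257424892655
slide [0.73, 6.79, -1.06] twist -0.37 rows>= 5.0
```

Emit:
{"op": "arm_command", "data": {"fingers": [0,0,0,0,0,0,0,0,0], "slide": [[0,1.3,-0.2],[0,2.6,-0.4],[0,4,-0.7],[0.4,5.4,-0.9],[0.73,6.5,-1.06],[0.73,6.79,-1.06],[0.73,6.79,-1.06],[0.73,6.79,-1.06],[0.73,6.79,-1.06]], "twist": [-0.37,-0.37,-0.37,-0.37,-0.37,-0.37,-0.37,-0.37,-0.37]}}

```text
time: 22.12
position: [0.4803, 0.3138, 0.1395]
ee_rot: [0.067, 1.569, -0.067]
wrist_force: [-0.4, 0.8, 0.5]
gripper_width: 0.499
```

```bash
python3 -c "
from h import *
s=bot.state();print(s['position'],s['gripper_width'],alpha(s))
go([.4804,.3162,.043],85.1)"
```

```text
[0.48  0.314 0.139] 0.49918367681853437 85.13915245163751
slide [3.22, 0.08, -0.0] twist 0.01 rows>= 2.3
```

Emit:
{"op": "arm_command", "data": {"fingers": [0,0,0,0,0,1,1,1,1,1], "slide": [[1,0.07,0],[2,0.07,0],[2.8,0.07,0],[3.2,0.07,0],[3.2,0.07,0],[3.2,0.07,0],[3.2,0.07,0],[3.2,0.07,0],[3.2,0.07,0],[3.2,0.07,0]], "twist": [0,0,0,0,0,0,0,0,0,0], "squeeze": 8}}

```text
time: 22.95
position: [0.4805, 0.3172, 0.044]
ee_rot: [0.066, 1.569, -0.065]
wrist_force: [0.4, 0.0, 0.9]
gripper_width: 0.183
```

Emit:
{"op": "arm_command", "data": {"fingers": [1,1,1,1], "slide": [[0,0,0],[0,0,0],[0,0,0],[0,0,0]], "twist": [0,0,0,0]}}

```text
time: 23.28
position: [0.4805, 0.3173, 0.0437]
ee_rot: [0.066, 1.569, -0.065]
wrist_force: [0.7, -0.1, 5.3]
gripper_width: 0.158
```

Same signature as the first tile. Pull along the slope, then squeeze.

Emit:
{"op": "arm_command", "data": {"fingers": [1,1,1,1,1,1,1,1,1], "slide": [[-0.15,-0.05,0],[-0.3,-0.11,0],[-0.5,-0.18,0],[-0.7,-0.25,0],[-0.9,-0.33,0],[-1.1,-0.4,0],[-1.3,-0.47,0],[-1.6,-0.5,0],[-1.6,-0.5,0]], "twist": [0,0,0,0,0,0,0,0,0], "squeeze": 10}}

```text
time: 24.03
position: [0.4795, 0.302, 0.0929]
ee_rot: [0.067, 1.568, -0.065]
wrist_force: [0.5, 0.1, -0.8]
gripper_width: 0.081
```

Emit:
{"op": "arm_command", "data": {"fingers": [1,1,1,1,1,1], "slide": [[-1,0,0],[-2,0,0],[-2.5,0,0],[-2.5,0,0],[-2.5,0,0],[-2.5,0,0]], "twist": [0,0,0,0,0,0], "squeeze": 30}}

```text
time: 24.53
position: [0.4783, 0.3017, 0.1646]
ee_rot: [0.065, 1.572, -0.067]
wrist_force: [0.5, -0.5, -2.4]
gripper_width: 0.086
```

```bash
cat >> h.py <<'E'
e=np.array([np.cos(np.radians(-7)),np.sin(np.radians(-7)),0]);e2=np.array([-e[1],e[0],0]);HB=np.array([.589,.019,0])
def H(x,y,z): return HB+x*e+y*e2+[0,0,z]
E
python3 -c "
from h import *
s=bot.state();print(s['position'],s['gripper_width'],alpha(s))
print(((s['position']-HB)@e2))
print(H(-.0965,.0025,.165),H(-.0965,-.0455,0)); go(H(-.0965,.0025,.165),83)"
```

```text
[0.478 0.302 0.165] 0.08573164172350001 85.19436884589959
0.2671366741814374
[0.494 0.033 0.165] [ 0.488 -0.014  0.   ]
slide [-0.01, -8.88, 1.25] twist 0.37 rows>= 6.4
```

Emit:
{"op": "arm_command", "data": {"fingers": [1,1,1,1,1,1,1,1,1,1], "slide": [[0,-1,0.2],[0,-2,0.4],[0,-3.3,0.6],[0,-4.6,0.8],[0,-6,1],[0,-7.4,1.2],[0,-8.5,1.25],[0,-8.92,1.25],[0,-8.92,1.25],[0,-8.92,1.25]], "twist": [0,0.37,0.37,0.37,0.37,0.37,0.37,0.37,0.37,0.37]}}

```text
time: 25.37
position: [0.4934, 0.032, 0.165]
ee_rot: [0.097, 1.571, -0.097]
wrist_force: [0.4, -0.2, -0.9]
gripper_width: 0.081
```

```bash
python3 -c "
from h import *
s=bot.state();print(s['position'],s['gripper_width'],alpha(s))
go(H(-.0965,.001,.077),83)"
```

```text
[0.493 0.032 0.165] 0.08091911107244101 82.89041333978433
slide [2.93, -0.01, 0.0] twist -0.02 rows>= 2.1
```

Emit:
{"op": "arm_command", "data": {"fingers": [1,1,1,1,1,1,1,1,1,1], "slide": [[0.8,-0.01,0],[1.5,-0.01,0],[1.8,-0.01,0],[2.0,-0.01,0],[2.2,-0.01,0],[2.4,-0.01,0],[2.6,-0.01,0],[2.8,-0.01,0],[2.93,-0.01,0],[2.93,-0.01,0]], "twist": [0,0,0,0,0,0,0,0,0,0], "squeeze": 20}}

```text
time: 26.2
position: [0.4934, 0.032, 0.0774]
ee_rot: [0.096, 1.57, -0.096]
wrist_force: [-1.4, -0.3, -1.2]
gripper_width: 0.085
```

Emit:
{"op": "arm_command", "data": {"fingers": [1,1,1,1], "slide": [[0.07,0,0],[0.14,0,0],[0.2,0,0],[0.2,0,0]], "twist": [0,0,0,0]}}

```text
time: 26.53
position: [0.4946, 0.032, 0.0738]
ee_rot: [0.096, 1.566, -0.096]
wrist_force: [-4.6, -0.4, 15.4]
gripper_width: 0.08
```

Emit:
{"op": "arm_command", "data": {"fingers": [0.3,0.3,0.3,0.3,0.3,0.3,0.3,0.2,0.1,0], "slide": [[0,0,0],[0,0,0],[0,0,0],[0,0,0],[-0.5,0,0],[-1.5,0,0],[-2.8,0,0],[-3,2,-0.3],[-3,5,-0.6],[-3,8,-1]], "twist": [0,0,0,0,0,0,0,0,0,0]}}

```text
time: 27.37
position: [0.4935, 0.158, 0.1623]
ee_rot: [0.098, 1.567, -0.097]
wrist_force: [0.1, -0.2, 0.7]
gripper_width: 0.481
```

```bash
python3 -c "
from h import *
s=bot.state();print(s['position'],s['gripper_width'])
go([.4854,.3712,.14],85.1)"
```

```text
[0.493 0.158 0.162] 0.4813038074133584
slide [0.74, 7.02, -1.15] twist -0.37 rows>= 5.1
```

Emit:
{"op": "arm_command", "data": {"fingers": [0,0,0,0,0,0,0,0,0,0], "slide": [[0,1.3,-0.2],[0,2.6,-0.4],[0,4,-0.7],[0.4,5.4,-0.9],[0.74,6.7,-1.15],[0.74,7.05,-1.15],[0.74,7.05,-1.15],[0.74,7.05,-1.15],[0.74,7.05,-1.15],[0.74,7.05,-1.15]], "twist": [-0.37,-0.37,-0.37,-0.37,-0.37,-0.37,-0.37,-0.37,-0.37,-0.37]}}

```text
time: 28.2
position: [0.4854, 0.3697, 0.1396]
ee_rot: [0.067, 1.569, -0.067]
wrist_force: [-0.1, -0.4, -0.1]
gripper_width: 0.498
```

```bash
python3 -c "
from h import *
s=bot.state();print(s['position'],s['gripper_width'],alpha(s))
go([.4854,.3712,.043],85.1)"
```

```text
[0.485 0.37  0.14 ] 0.49837129850972084 85.11672014822446
slide [3.22, 0.05, -0.0] twist 0.0 rows>= 2.3
```

Emit:
{"op": "arm_command", "data": {"fingers": [0,0,0,0,0,1,1,1,1,1], "slide": [[1,0.05,0],[2,0.05,0],[2.8,0.05,0],[3.2,0.05,0],[3.2,0.05,0],[3.2,0.05,0],[3.2,0.05,0],[3.2,0.05,0],[3.2,0.05,0],[3.2,0.05,0]], "twist": [0,0,0,0,0,0,0,0,0,0], "squeeze": 8}}

```text
time: 29.03
position: [0.4854, 0.3726, 0.044]
ee_rot: [0.066, 1.569, -0.065]
wrist_force: [0.2, 0.6, -1.0]
gripper_width: 0.184
```

Emit:
{"op": "arm_command", "data": {"fingers": [1,1,1,1], "slide": [[0,0,0],[0,0,0],[0,0,0],[0,0,0]], "twist": [0,0,0,0]}}

```text
time: 29.37
position: [0.4854, 0.3726, 0.0438]
ee_rot: [0.066, 1.569, -0.065]
wrist_force: [-0.5, 0.8, 5.3]
gripper_width: 0.159
```

Emit:
{"op": "arm_command", "data": {"fingers": [1,1,1,1,1,1,1,1,1], "slide": [[-0.15,-0.05,0],[-0.3,-0.11,0],[-0.5,-0.18,0],[-0.7,-0.25,0],[-0.9,-0.33,0],[-1.1,-0.4,0],[-1.3,-0.47,0],[-1.6,-0.5,0],[-1.6,-0.5,0]], "twist": [0,0,0,0,0,0,0,0,0], "squeeze": 10}}

```text
time: 30.12
position: [0.4844, 0.3574, 0.093]
ee_rot: [0.067, 1.568, -0.065]
wrist_force: [0.1, 0.2, 0.5]
gripper_width: 0.084
```

Emit:
{"op": "arm_command", "data": {"fingers": [1,1,1,1,1,1], "slide": [[-1,0,0],[-2,0,0],[-2.5,0,0],[-2.5,0,0],[-2.5,0,0],[-2.5,0,0]], "twist": [0,0,0,0,0,0], "squeeze": 30}}

```text
time: 30.62
position: [0.4833, 0.3571, 0.1645]
ee_rot: [0.065, 1.572, -0.067]
wrist_force: [-1.0, -0.2, -1.8]
gripper_width: 0.085
```

```bash
python3 -c "
from h import *
s=bot.state();print(s['position'],s['gripper_width'],alpha(s))
go(H(-.0965,.0485,.165),83)"
```

```text
[0.483 0.357 0.165] 0.08501207705582257 85.19507633849476
slide [-0.02, -9.2, 1.3] twist 0.37 rows>= 6.7
```

Emit:
{"op": "arm_command", "data": {"fingers": [1,1,1,1,1,1,1,1,1,1], "slide": [[0,-1,0.2],[0,-2.2,0.4],[0,-3.5,0.6],[0,-4.8,0.8],[0,-6.2,1],[0,-7.6,1.2],[0,-8.8,1.3],[0,-9.2,1.3],[0,-9.2,1.3],[0,-9.2,1.3]], "twist": [0,0.37,0.37,0.37,0.37,0.37,0.37,0.37,0.37,0.37]}}

```text
time: 31.45
position: [0.4992, 0.0791, 0.1652]
ee_rot: [0.097, 1.57, -0.097]
wrist_force: [-0.4, -0.6, -1.7]
gripper_width: 0.082
```

```bash
python3 -c "
from h import *
s=bot.state();print(s['position'],s['gripper_width'],alpha(s))
go(H(-.0965,.0485,.077),83)"
```

```text
[0.499 0.079 0.165] 0.08164660337932178 82.90160452083381
slide [2.94, -0.01, -0.0] twist -0.02 rows>= 2.1
```

Emit:
{"op": "arm_command", "data": {"fingers": [1,1,1,1,1,1,1,1,1,1], "slide": [[0.8,-0.01,0],[1.5,-0.01,0],[1.8,-0.01,0],[2.0,-0.01,0],[2.2,-0.01,0],[2.4,-0.01,0],[2.6,-0.01,0],[2.8,-0.01,0],[2.93,-0.01,0],[2.93,-0.01,0]], "twist": [0,0,0,0,0,0,0,0,0,0], "squeeze": 20}}

```text
time: 32.28
position: [0.4992, 0.0788, 0.0775]
ee_rot: [0.096, 1.57, -0.097]
wrist_force: [-0.1, -0.2, -0.9]
gripper_width: 0.084
```

Emit:
{"op": "arm_command", "data": {"fingers": [1,1,1,1], "slide": [[0.07,0,0],[0.14,0,0],[0.2,0,0],[0.2,0,0]], "twist": [0,0,0,0]}}

```text
time: 32.62
position: [0.5007, 0.0792, 0.0741]
ee_rot: [0.097, 1.565, -0.096]
wrist_force: [-3.6, 0.7, 15.7]
gripper_width: 0.083
```

Emit:
{"op": "arm_command", "data": {"fingers": [0.3,0.3,0.3,0.3,0.3,0.3,0.2,0,-0.5,-1], "slide": [[0,0,0],[0,0,0],[0,0,0],[0,0,0],[-0.5,0,0],[-1.5,0,0],[-2.8,0,0],[-4,0,0],[-5,0,0],[-5.5,0,0]], "twist": [0,0,0,0,0,0,0,0,0,0]}}

```text
time: 33.45
position: [0.5003, 0.0789, 0.2412]
ee_rot: [0.097, 1.564, -0.096]
wrist_force: [-0.1, -0.3, 0.5]
gripper_width: 0.579
```

```bash
python3 -c "
from h import *
s=bot.state();print(s['position'],s['gripper_width'],alpha(s))
c=P('wrist');np.savez('pics/w11.npz',K=c[0],R=c[1],t=c[2]);im=cap('wrist','w11');a=cap('side','s11')
A=cv2.resize(a[150:270,250:350][...,::-1],(400,480),interpolation=cv2.INTER_CUBIC)
B=cv2.resize(im[20:240,150:333][...,::-1],(400,480),interpolation=cv2.INTER_CUBIC)
cv2.imwrite('pics/v15.png',np.hstack([A,B]))"
```

```text
[0.5   0.079 0.241] 0.5786661550695683 82.97441379688372
```

View pics/v15.png

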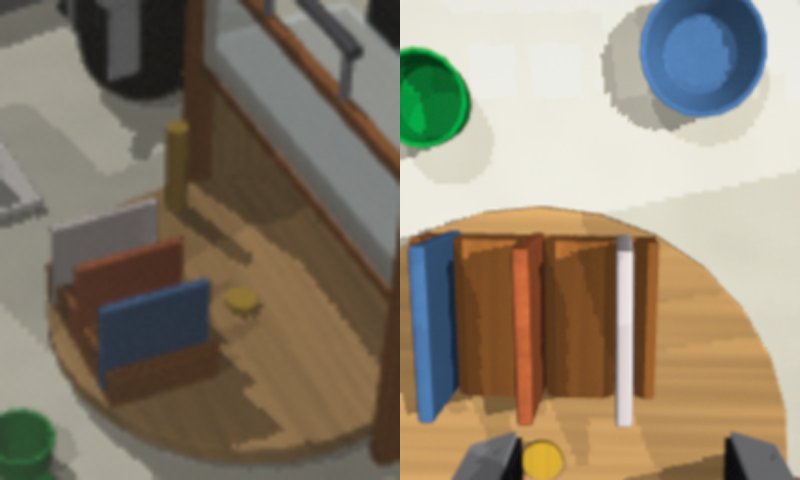

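The blue, terracotta and white tiles all stand square and level in their slots. At this angle the gripper body would hit the guide post if I gripped the post. For the first quarter I'll grip the rack across its 85 mm length instead, and then take the post from the front.

```bash
python3 - <<'E'
from h import *
c=lc('w11'); W=lambda x,y,z: atz(0,(150+(x-400)/2.186,20+y/2.182),z,c)
for nm,p in dict(front=(490,237,.064),back=(490,396,.064),front2=(580,238,.064),back2=(580,397,.064),hub=(542,460,.034),tw0=(624,238,.114),tw1=(625,424,.114),bt0=(418,248,.114),bt1=(427,420,.114)).items():
    q=W(*p); print(nm,((q-HB)@e).round(4),((q-HB)@e2).round(4))
go(H(-.0945,.0245,.16),-7)
for th in np.arange(2,20,2):
    r=np.radians(th); x,y=-.0945,.0245
    dx=(np.cos(r)-1)*x-np.sin(r)*y; dy=np.sin(r)*x+(np.cos(r)-1)*y
    print([0,round(dx/.03,3),round(-dy/.03,3)],round(-th/6,3))
E
```

```text
front -0.1366 -0.0188
back -0.0504 -0.0231
front2 -0.1361 0.0275
back2 -0.0498 0.0261
hub 0.0004 0.0005
tw0 -0.1411 0.05
tw1 -0.0527 0.0506
bt0 -0.1367 -0.0422
bt1 -0.0548 -0.0442
slide [2.66, -0.8, 0.02] twist 15.0 rows>= 12.6
[0, np.float64(-0.027), np.float64(0.11)] -0.333
[0, np.float64(-0.049), np.float64(0.222)] -0.667
[0, np.float64(-0.068), np.float64(0.334)] -1.0
[0, np.float64(-0.083), np.float64(0.446)] -1.333
[0, np.float64(-0.094), np.float64(0.559)] -1.667
[0, np.float64(-0.101), np.float64(0.673)] -2.0
[0, np.float64(-0.104), np.float64(0.786)] -2.333
[0, np.float64(-0.103), np.float64(0.9)] -2.667
[0, np.float64(-0.098), np.float64(1.013)] -3.0
```

Emit:
{"op": "arm_command", "data": {"fingers": [-1,-1,-1,-1,-1,-1,-1,-1,-1,-1], "slide": [[0,-0.8,0.05],[0,-0.8,0.05],[0,-0.8,0.05],[0,-0.8,0.05],[0,-0.8,0.05],[1,-0.8,0.05],[1.5,-0.8,0.05],[2,-0.8,0.05],[2.6,-0.8,0.05],[2.6,-0.8,0.05]], "twist": [15,15,15,15,15,15,15,15,15,15]}}

```text
time: 34.38
position: [0.496, 0.0547, 0.1545]
ee_rot: [1.064, 1.299, -1.071]
wrist_force: [-0.1, 1.0, -0.4]
gripper_width: 1.0
```

Emit:
{"op": "arm_command", "data": {"fingers": [-1,-1,-1,-1,-1], "slide": [[0,0,0],[0,0,0],[0,0,0],[0,0,0],[0,0,0]], "twist": [3,3,3,3,3]}}

```text
time: 34.8
position: [0.4976, 0.0548, 0.1581]
ee_rot: [1.291, 1.154, -1.294]
wrist_force: [0.2, 0.5, 0.3]
gripper_width: 0.999
```

```bash
python3 -c "
from h import *
s=bot.state();print(s['position'],s['gripper_width'],alpha(s))
go(H(-.0933,.0245,.08),-7)"
```

```text
[0.498 0.055 0.158] 0.9986854583493084 -6.504335495038508
slide [2.6, 0.06, -0.0] twist 0.08 rows>= 1.9
```

Emit:
{"op": "arm_command", "data": {"fingers": [-1,-1,-1,-1,-1,-1,-1,-1], "slide": [[1,0.06,0],[2,0.06,0],[3,0.06,0],[3.35,0.06,0],[3.5,0.06,0],[3.6,0.06,0],[3.7,0.06,0],[3.75,0.06,0]], "twist": [0,0.08,0.08,0.08,0.08,0.08,0.08,0.08]}}

```text
time: 35.47
position: [0.5005, 0.0547, 0.0476]
ee_rot: [1.301, 1.147, -1.298]
wrist_force: [-0.8, -0.1, -0.5]
gripper_width: 0.999
```

Emit:
{"op": "arm_command", "data": {"fingers": [-1,-1,-1,-1,-1,1,1,1,1], "slide": [[0.1,0,0],[0.2,0,0],[0.3,0,0],[0.4,0,0],[0.5,0,0],[0.5,0,0],[0.5,0,0],[0.5,0,0],[0.5,0,0]], "twist": [0,0,0,0,0,0,0,0,0], "squeeze": 25}}

```text
time: 36.22
position: [0.5004, 0.0544, 0.0316]
ee_rot: [1.301, 1.147, -1.299]
wrist_force: [6.6, -2.1, -7.9]
gripper_width: 0.902
```

Emit:
{"op": "arm_command", "data": {"fingers": [1,1,1,1], "slide": [[0,0,0],[0,0,0],[0,0,0],[0,0,0]], "twist": [0,0,0,0]}}

```text
time: 36.55
position: [0.5004, 0.0544, 0.0316]
ee_rot: [1.3, 1.147, -1.299]
wrist_force: [5.6, -1.8, -8.5]
gripper_width: 0.901
```

Emit:
{"op": "arm_command", "data": {"fingers": [1,1,1,1,1,1,1,1,1], "slide": [[0,-0.027,0.11],[0,-0.049,0.222],[0,-0.068,0.334],[0,-0.083,0.446],[0,-0.094,0.559],[0,-0.101,0.673],[0,-0.104,0.786],[0,-0.103,0.9],[0,-0.098,1.013]], "twist": [-0.333,-0.667,-1,-1.333,-1.667,-2,-2.333,-2.667,-3]}}

```text
time: 37.3
position: [0.4938, 0.0251, 0.0316]
ee_rot: [1.068, 1.293, -1.066]
wrist_force: [8.5, 5.2, -9.5]
gripper_width: 0.9
```

```bash
python3 -c "
from h import *
s=bot.state();print(s['position'],s['gripper_width'],alpha(s),s['wrist_force'],s['ft_torque'])"
```

```text
[0.494 0.025 0.032] 0.8996144880227347 10.977136915665264 [ 8.517  5.234 -9.459] [ 0.724 -1.066  0.097]
```

Works gently (about 10 N). I'll repeat the same arc.

Emit:
{"op": "arm_command", "data": {"fingers": [1,1,1,1,1,1,1,1,1], "slide": [[0,-0.027,0.11],[0,-0.049,0.222],[0,-0.068,0.334],[0,-0.083,0.446],[0,-0.094,0.559],[0,-0.101,0.673],[0,-0.104,0.786],[0,-0.103,0.9],[0,-0.098,1.013]], "twist": [-0.333,-0.667,-1,-1.333,-1.667,-2,-2.333,-2.667,-3]}}

```text
time: 38.05
position: [0.4965, -0.0048, 0.0316]
ee_rot: [0.83, 1.407, -0.827]
wrist_force: [6.7, 9.4, -7.8]
gripper_width: 0.904
```

Emit:
{"op": "arm_command", "data": {"fingers": [1,1,1,1,1,1,1,1,1], "slide": [[0,-0.027,0.11],[0,-0.049,0.222],[0,-0.068,0.334],[0,-0.083,0.446],[0,-0.094,0.559],[0,-0.101,0.673],[0,-0.104,0.786],[0,-0.103,0.9],[0,-0.098,1.013]], "twist": [-0.333,-0.667,-1,-1.333,-1.667,-2,-2.333,-2.667,-3]}}

```text
time: 38.8
position: [0.5084, -0.0325, 0.0316]
ee_rot: [0.588, 1.49, -0.585]
wrist_force: [4.1, 12.2, -4.8]
gripper_width: 0.904
```

Emit:
{"op": "arm_command", "data": {"fingers": [1,1,1,1,1,1,1,1,1], "slide": [[0,-0.027,0.11],[0,-0.049,0.222],[0,-0.068,0.334],[0,-0.083,0.446],[0,-0.094,0.559],[0,-0.101,0.673],[0,-0.104,0.786],[0,-0.103,0.9],[0,-0.098,1.013]], "twist": [-0.333,-0.667,-1,-1.333,-1.667,-2,-2.333,-2.667,-3]}}

```text
time: 39.55
position: [0.5283, -0.0549, 0.0316]
ee_rot: [0.343, 1.545, -0.34]
wrist_force: [1.2, 14.8, -1.4]
gripper_width: 0.903
```

Emit:
{"op": "arm_command", "data": {"fingers": [1,1,1,1,1,1,1,1,1,1], "slide": [[0,-0.027,0.11],[0,-0.049,0.222],[0,-0.068,0.334],[0,-0.083,0.446],[0,-0.094,0.559],[0,-0.101,0.673],[0,-0.104,0.786],[0,-0.103,0.9],[0,-0.098,1.013],[0,-0.098,1.013]], "twist": [-0.333,-0.667,-1,-1.333,-1.667,-2,-2.333,-2.667,-3,-3]}}

```text
time: 40.38
position: [0.5542, -0.0702, 0.0315]
ee_rot: [0.096, 1.571, -0.092]
wrist_force: [-6.1, 15.6, 3.7]
gripper_width: 0.898
```

```bash
python3 -c "
from h import *
s=bot.state();print(s['position'],s['gripper_width'],alpha(s),s['wrist_force']); print((s['position']-HB)@e,(s['position']-HB)@e2)"
```

```text
[ 0.554 -0.07   0.032] 0.8981111897344197 83.13054186615587 [-6.138 15.599  3.664]
-0.02366451993110575 -0.09275581121223897
```

Emit:
{"op": "arm_command", "data": {"fingers": [-1,-1,-1,-1,-1,-1,-1,-1,-1,-1], "slide": [[0,0,0],[0,0,0],[0,0,0],[0,0,0],[-0.4,0,0],[-1,0,0],[-2,0,0],[-3,0,0],[-4,0,0],[-5,0,0]], "twist": [0,0,0,0,0,0,0,0,0,0]}}

```text
time: 41.22
position: [0.5543, -0.0722, 0.1843]
ee_rot: [0.098, 1.568, -0.098]
wrist_force: [-0.4, 0.4, -0.2]
gripper_width: 1.003
```

```bash
python3 -c "
from h import *
s=bot.state();print(s['position'],s['gripper_width'],alpha(s)); go(H(-.125,0,.19),83)"
```

```text
[ 0.554 -0.072  0.184] 1.0025633195352588 82.86091331774045
slide [-0.19, 3.15, -3.4] twist -0.02 rows>= 3.3
```

Emit:
{"op": "arm_command", "data": {"fingers": [-0.1,-0.1,-0.1,-0.1,-0.1,-0.1,-0.1,-0.1], "slide": [[-0.2,0.7,-0.7],[-0.2,1.5,-1.6],[-0.2,2.5,-2.7],[-0.2,3.15,-3.4],[-0.2,3.15,-3.4],[-0.2,3.15,-3.4],[-0.2,3.15,-3.4],[-0.2,3.15,-3.4]], "twist": [0,0,0,0,0,0,0,0]}}

```text
time: 41.88
position: [0.4656, 0.0336, 0.188]
ee_rot: [0.098, 1.568, -0.098]
wrist_force: [-0.2, 0.4, 0.2]
gripper_width: 0.554
```

```bash
cat > post.py <<'E'
from h import *
s=bot.state();print(s['position'],s['gripper_width'],alpha(s))
c=P('wrist');im=cap('wrist','wp')
hsv=cv2.cvtColor(im,cv2.COLOR_RGB2HSV)
m=cv2.inRange(hsv,(21,130,90),(30,255,255)); n,l,st,ce=cv2.connectedComponentsWithStats(m)
for i in range(1,n):
    if st[i,4]>25:
        for z in (.112,.034):
            q=atz(0,ce[i],z,c)-HB; print(st[i],ce[i].round(1),z,(q@e).round(4),(q@e2).round(4))
E
python3 post.py
```

```text
[0.466 0.034 0.188] 0.5542325989965148 82.8223028674427
[242 162  20  35 535] [251.8 179.9] 0.112 -0.1324 0.0002
[242 162  20  35 535] [251.8 179.9] 0.034 -0.1125 0.0
[243 262  19  19 299] [252.2 270.9] 0.112 -0.0453 0.0003
[243 262  19  19 299] [252.2 270.9] 0.034 -0.0007 0.0002
[126 293  23  66 642] [134.9 327.1] 0.112 0.0158 -0.1145
[126 293  23  66 642] [134.9 327.1] 0.034 0.0778 -0.1473
[372 322   5  36  81] [374.4 339.4] 0.112 0.0304 0.1209
[372 322   5  36  81] [374.4 339.4] 0.034 0.0966 0.1552
```

```bash
python3 - <<'E'
from h import *
go(H(-.125,0,.06),83)
for a in (0,30,60,85):
  print(a)
  for k in range(1,11):
    p=np.radians(a+3*k); q=np.radians(a)
    print([0,round(-.125*(np.sin(p)-np.sin(q))/.03,2),round(-.125*(np.cos(p)-np.cos(q))/.03,2)],end=', ')
  print()
E
```

```text
slide [4.26, 0.02, -0.02] twist -0.03 rows>= 3.1
0
[0, np.float64(-0.22), np.float64(0.01)], [0, np.float64(-0.44), np.float64(0.02)], [0, np.float64(-0.65), np.float64(0.05)], [0, np.float64(-0.87), np.float64(0.09)], [0, np.float64(-1.08), np.float64(0.14)], [0, np.float64(-1.29), np.float64(0.2)], [0, np.float64(-1.49), np.float64(0.28)], [0, np.float64(-1.69), np.float64(0.36)], [0, np.float64(-1.89), np.float64(0.45)], [0, np.float64(-2.08), np.float64(0.56)], 
30
[0, np.float64(-0.19), np.float64(0.11)], [0, np.float64(-0.37), np.float64(0.24)], [0, np.float64(-0.54), np.float64(0.37)], [0, np.float64(-0.7), np.float64(0.51)], [0, np.float64(-0.86), np.float64(0.66)], [0, np.float64(-1.01), np.float64(0.82)], [0, np.float64(-1.15), np.float64(0.99)], [0, np.float64(-1.29), np.float64(1.16)], [0, np.float64(-1.41), np.float64(1.34)], [0, np.float64(-1.53), np.float64(1.53)], 
60
[0, np.float64(-0.1), np.float64(0.19)], [0, np.float64(-0.2), np.float64(0.39)], [0, np.float64(-0.28), np.float64(0.59)], [0, np.float64(-0.35), np.float64(0.8)], [0, np.float64(-0.42), np.float64(1.0)], [0, np.float64(-0.47), np.float64(1.22)], [0, np.float64(-0.51), np.float64(1.43)], [0, np.float64(-0.54), np.float64(1.65)], [0, np.float64(-0.55), np.float64(1.87)], [0, np.float64(-0.56), np.float64(2.08)], 
85
[0, np.float64(-0.01), np.float64(0.22)], [0, np.float64(-0.02), np.float64(0.44)], [0, np.float64(-0.01), np.float64(0.65)], [0, np.float64(0.02), np.float64(0.87)], [0, np.float64(0.05), np.float64(1.09)], [0, np.float64(0.09), np.float64(1.3)], [0, np.float64(0.15), np.float64(1.51)], [0, np.float64(0.21), np.float64(1.72)], [0, np.float64(0.29), np.float64(1.92)], [0, np.float64(0.37), np.float64(2.12)],
```

Emit:
{"op": "arm_command", "data": {"fingers": [-0.1,-0.1,-0.1,-0.1,-0.1,1,1,1,1,1], "slide": [[1,0.02,-0.1],[2,0.02,-0.13],[3,0.02,-0.13],[3.9,0.02,-0.13],[4.26,0.02,-0.13],[4.26,0.02,-0.13],[4.26,0.02,-0.13],[4.26,0.02,-0.13],[4.26,0.02,-0.13],[4.26,0.02,-0.13]], "twist": [0,0,0,0,0,0,0,0,0,0], "squeeze": 18}}

```text
time: 42.77
position: [0.4618, 0.0353, 0.0609]
ee_rot: [0.098, 1.567, -0.098]
wrist_force: [0.2, 0.7, -0.3]
gripper_width: 0.236
```

Emit:
{"op": "arm_command", "data": {"fingers": [1,1,1,1,1], "slide": [[0,0,0],[0,0,0],[0,0,0],[0,0,0],[0,0,0]], "twist": [0,0,0,0,0]}}

```text
time: 43.18
position: [0.4617, 0.0354, 0.0607]
ee_rot: [0.098, 1.567, -0.098]
wrist_force: [-0.8, 0.3, 5.9]
gripper_width: 0.188
```

Width is about 18 mm, so the post is gripped. Turn it through the second quarter.

Emit:
{"op": "arm_command", "data": {"fingers": [1,1,1,1,1,1,1,1,1,1], "slide": [[0,-0.22,0.01],[0,-0.44,0.02],[0,-0.65,0.05],[0,-0.87,0.09],[0,-1.08,0.14],[0,-1.29,0.2],[0,-1.49,0.28],[0,-1.69,0.36],[0,-1.89,0.45],[0,-2.08,0.56]], "twist": [0,0,0,0,0,0,0,0,0,0]}}

```text
time: 44.02
position: [0.4706, -0.0284, 0.0606]
ee_rot: [0.098, 1.567, -0.097]
wrist_force: [-2.1, 5.8, 5.6]
gripper_width: 0.188
```

Emit:
{"op": "arm_command", "data": {"fingers": [1,1,1,1,1,1,1,1,1,1], "slide": [[0,-0.19,0.11],[0,-0.37,0.24],[0,-0.54,0.37],[0,-0.7,0.51],[0,-0.86,0.66],[0,-1.01,0.82],[0,-1.15,0.99],[0,-1.29,1.16],[0,-1.41,1.34],[0,-1.53,1.53]], "twist": [0,0,0,0,0,0,0,0,0,0]}}

```text
time: 44.85
position: [0.5108, -0.08, 0.0606]
ee_rot: [0.097, 1.567, -0.097]
wrist_force: [0.5, 2.4, 5.5]
gripper_width: 0.187
```

```bash
python3 post.py; python3 -c "
from h import *
s=bot.state(); print((s['position']-HB)@e,(s['position']-HB)@e2,s['wrist_force'])"
```

```text
[ 0.511 -0.08   0.061] 0.18658680595176538 82.89590586960037
[ 235  198   34   79 1667] [251.5 241.1] 0.112 -0.0757 -0.1071
[ 235  198   34   79 1667] [251.5 241.1] 0.034 -0.0396 -0.1072
[380 273  27  29 501] [394.4 286.2] 0.112 -0.051 -0.0353
[380 273  27  29 501] [394.4 286.2] 0.034 -0.0017 0.0028
[205 293  11  66 347] [208.7 327.7] 0.112 -0.0265 -0.1295
[205 293  11  66 347] [208.7 327.7] 0.034 0.0359 -0.1417
[293 298   6  61 184] [296.  329.9] 0.112 -0.0251 -0.0838
[293 298   6  61 184] [296.  329.9] 0.034 0.038 -0.0716
-0.06463771464887916 -0.10842092539549317 [ 3.332 -1.362  4.424]
```

Emit:
{"op": "arm_command", "data": {"fingers": [1,1,1,1,1,1,1,1,1], "slide": [[0,-0.1,0.19],[0,-0.2,0.39],[0,-0.28,0.59],[0,-0.35,0.8],[0,-0.42,1.0],[0,-0.47,1.22],[0,-0.51,1.43],[0,-0.54,1.65],[0,-0.54,1.65]], "twist": [0,0,0,0,0,0,0,0,0]}}

```text
time: 45.65
position: [0.5583, -0.1024, 0.0605]
ee_rot: [0.097, 1.567, -0.098]
wrist_force: [1.1, -1.4, 7.3]
gripper_width: 0.186
```

Emit:
{"op": "arm_command", "data": {"fingers": [0.5,0.5,0.5,0.5,0.5,0.5], "slide": [[0,0,0],[0,0,0],[0,0,0],[0,0,0],[0,0,0],[0,0,0]], "twist": [0,0,0,0,0,0]}}

```text
time: 46.15
position: [0.557, -0.102, 0.0599]
ee_rot: [0.098, 1.569, -0.098]
wrist_force: [0.3, 0.3, 0.7]
gripper_width: 0.252
```

```bash
python3 post.py; python3 -c "
from h import *
s=bot.state(); print((s['position']-HB)@e,(s['position']-HB)@e2,s['wrist_force'])"
```

```text
[ 0.557 -0.102  0.06 ] 0.2517852718915137 82.88140550577256
[405 213  34  32 805] [421.7 229.6] 0.112 -0.0332 -0.0424
[405 213  34  32 805] [421.7 229.6] 0.034 -0.0003 0.0007
[ 233  214   34   84 1744] [250.2 258.9] 0.112 -0.0179 -0.124
[ 233  214   34   84 1744] [250.2 258.9] 0.034 0.0232 -0.1246
[191 294  13  65 392] [195.9 327.6] 0.112 0.0215 -0.1523
[191 294  13  65 392] [195.9 327.6] 0.034 0.0836 -0.168
[306 297   7  62 202] [309.2 330.2] 0.112 0.0232 -0.0933
[306 297   7  62 202] [309.2 330.2] 0.034 0.0862 -0.0775
-0.016936311410842085 -0.12401233755498114 [-0.741  0.484 -0.216]
```

Emit:
{"op": "arm_command", "data": {"fingers": [0.2,0.2,0,0,0,0,0,0,0], "slide": [[-0.6,0,0],[-1.8,0,0],[-3,0,0],[-4.3,0,-0.5],[-4.5,1,-2],[-4.5,2,-3.4],[-4.5,2,-3.4],[-4.5,2,-3.4],[-4.5,2,-3.4]], "twist": [0,0,0,0,0,0,0,0,0]}}

```text
time: 46.95
position: [0.4633, -0.0295, 0.1956]
ee_rot: [0.097, 1.567, -0.097]
wrist_force: [-0.7, 0.4, -0.7]
gripper_width: 0.499
```

```bash
python3 post.py
```

```text
[ 0.463 -0.029  0.196] 0.4985274204904023 82.94404328907244
[138 293  21  66 564] [145.4 325.4] 0.112 0.0256 -0.1695
[138 293  21  66 564] [145.4 325.4] 0.034 0.0873 -0.1992
[362 323   5  33  86] [363.8 339.6] 0.112 0.0425 0.051
[362 323   5  33  86] [363.8 339.6] 0.034 0.1089 0.0825
```

Emit:
{"op": "arm_command", "data": {"fingers": [-0.3,-0.5,-0.5,-0.5,-0.5,-0.5,-0.5,-0.5], "slide": [[-1,-0.5,0],[-2,-1,-0.3],[-3.5,-2,-0.6],[-4.5,-2,-0.6],[-4.5,-2,-0.6],[-4.5,-2,-0.6],[-4.5,-2,-0.6],[-4.5,-2,-0.6]], "twist": [0,0,0,0,0,0,0,0]}}

```text
time: 47.67
position: [0.4381, -0.0872, 0.3284]
ee_rot: [0.098, 1.571, -0.097]
wrist_force: [-0.1, -0.4, 0.1]
gripper_width: 0.746
```

```bash
python3 post.py; python3 - <<'E'
from h import *
for d in bot.boxes_of('stray_cup_mid','wrist')[:6]: print(d)
for d in bot.boxes_of('coaster_top','wrist')[:3]: print('co',d)
E
```

```text
[ 0.438 -0.087  0.328] 0.7462651485389801 82.87095753728353
[245 228  13  32 311] [251.3 244.5] 0.112 -0.0188 -0.1242
[245 228  13  32 311] [251.3 244.5] 0.034 0.0179 -0.1244
[ 84 293  29  66 788] [ 94.7 326.9] 0.112 0.1132 -0.3555
[ 84 293  29  66 788] [ 94.7 326.9] 0.034 0.1748 -0.3993
[415 320   5  14  28] [416.6 326.7] 0.112 0.1134 0.1192
[415 320   5  14  28] [416.6 326.7] 0.034 0.175 0.1648
[415 334   5  22  80] [417.1 344.7] 0.112 0.1451 0.1241
[415 334   5  22  80] [417.1 344.7] 0.034 0.2126 0.1706
{'bbox': [448.6, 100.8, 512.0, 179.0], 'confidence': 0.6}
{'bbox': [170.4, 119.8, 212.8, 165.3], 'confidence': 0.56}
co {'bbox': [95.8, 200.7, 127.3, 235.5], 'confidence': 0.73}
co {'bbox': [236.3, 139.2, 420.4, 288.9], 'confidence': 0.31}
```

```bash
python3 -c "
from h import *
go([.6268,.0129,.335],-7)"
```

```text
slide [-0.2, 4.08, 5.83] twist 14.98 rows>= 12.6
```

Emit:
{"op": "arm_command", "data": {"fingers": [0,0,0,0,0,0,0,0,0,0], "slide": [[-1,0,1],[-1,1,2],[-1,2,3],[-1,3,4],[-1,4.08,5.83],[-0.2,4.08,5.83],[-0.2,4.08,5.83],[-0.2,4.08,5.83],[-0.2,4.08,5.83],[-0.2,4.08,5.83]], "twist": [15,15,15,15,15,15,15,15,15,15]}}

```text
time: 48.65
position: [0.627, 0.013, 0.3349]
ee_rot: [1.062, 1.297, -1.064]
wrist_force: [-0.6, 1.2, -0.7]
gripper_width: 0.504
```

Emit:
{"op": "arm_command", "data": {"fingers": [0,0,0,0,0], "slide": [[0,0,0],[0,0,0],[0,0,0],[0,0,0],[0,0,0]], "twist": [3.1,3.1,3.1,3.1,3.1]}}

```text
time: 49.07
position: [0.6268, 0.0128, 0.3354]
ee_rot: [1.296, 1.151, -1.297]
wrist_force: [0.6, -0.4, 0.2]
gripper_width: 0.498
```

```bash
python3 -c "
from h import *
s=bot.state();print(s['position'],s['gripper_width'],alpha(s)); go([.6268,.0129,.263],-7)
c=P('wrist');np.savez('pics/w12.npz',K=c[0],R=c[1],t=c[2]);im=cap('wrist','w12').astype(int)
print([(r,im[r,251].tolist()) for r in range(96,125,3)]);print([(r,im[r,251].tolist()) for r in range(230,300,5)])
print([(k,im[150,k].tolist()) for k in range(236,268,3)])
for z in (.28,.29,.30): print(z,proj(0,[[.6343,.0765,z],[.6185,-.053,z]],c).ravel())
"
```

```text
[0.627 0.013 0.335] 0.49805982621887646 -6.814699657402871
slide [2.41, -0.0, -0.0] twist 0.03 rows>= 1.7
[(96, [160, 98, 48]), (99, [160, 99, 47]), (102, [160, 99, 46]), (105, [161, 100, 47]), (108, [161, 100, 45]), (111, [157, 98, 49]), (114, [91, 89, 99]), (117, [84, 83, 91]), (120, [84, 82, 91]), (123, [84, 82, 91])]
[(230, [94, 92, 100]), (235, [93, 92, 100]), (240, [93, 90, 100]), (245, [93, 90, 100]), (250, [92, 89, 99]), (255, [92, 89, 99]), (260, [92, 89, 99]), (265, [92, 90, 100]), (270, [92, 90, 100]), (275, [91, 89, 99]), (280, [97, 85, 85]), (285, [135, 83, 39]), (290, [135, 83, 39]), (295, [136, 83, 40])]
[(236, [175, 135, 83]), (239, [199, 155, 96]), (242, [197, 153, 96]), (245, [66, 65, 71]), (248, [77, 78, 85]), (251, [84, 82, 91]), (254, [81, 80, 88]), (257, [69, 68, 75]), (260, [145, 92, 51]), (263, [188, 178, 176]), (266, [196, 186, 185])]
0.28 [251.864 115.114 251.414 270.522]
0.29 [251.853 115.912 251.389 276.702]
0.3 [251.842 116.777 251.362 283.333]
```

Emit:
{"op": "arm_command", "data": {"fingers": [0,0,0,0,1,1,1,1,1,1], "slide": [[0.8,0,0],[1.6,0,0],[2.3,0,0],[2.35,0,0],[2.35,0,0],[2.35,0,0],[2.35,0,0],[2.35,0,0],[2.35,0,0],[2.35,0,0]], "twist": [0,0,0,0,0,0,0,0,0,0], "squeeze": 35}}

```text
time: 49.95
position: [0.6266, 0.0126, 0.266]
ee_rot: [1.298, 1.149, -1.299]
wrist_force: [-5.3, -0.0, 2.3]
gripper_width: 0.116
```

Emit:
{"op": "arm_command", "data": {"fingers": [1,1,1,1,1], "slide": [[0,0,0],[0,0,0],[0,0,0],[0,0,0],[0,0,0]], "twist": [0,0,0,0,0]}}

```text
time: 50.37
position: [0.6266, 0.0127, 0.2657]
ee_rot: [1.298, 1.149, -1.299]
wrist_force: [-5.6, 1.1, 4.0]
gripper_width: 0.118
```

Emit:
{"op": "arm_command", "data": {"fingers": [1,1,1,1,1,1,1,1,1,1], "slide": [[0.3,0,0],[0.7,0,0],[1.1,0,0],[1.5,0,0],[1.9,0,0],[2.3,0,0],[2.7,0,0],[3.0,0,0],[3.2,0,0],[3.3,0,0]], "twist": [0,0,0,0,0,0,0,0,0,0]}}

```text
time: 51.2
position: [0.6266, 0.0126, 0.1657]
ee_rot: [1.298, 1.15, -1.299]
wrist_force: [-5.2, 1.1, 3.1]
gripper_width: 0.116
```

Emit:
{"op": "arm_command", "data": {"fingers": [1,1,1,1,1,1,1], "slide": [[0.04,0,0],[0.08,0,0],[0.12,0,0],[0.16,0,0],[0.2,0,0],[0.22,0,0],[0.22,0,0]], "twist": [0,0,0,0,0,0,0]}}

```text
time: 51.78
position: [0.6268, 0.0126, 0.1631]
ee_rot: [1.299, 1.148, -1.297]
wrist_force: [-17.5, 0.7, 24.0]
gripper_width: 0.118
```

Emit:
{"op": "arm_command", "data": {"fingers": [0,0,0,0,0,0,0,0,0], "slide": [[-0.06,0,0],[-0.1,0,0],[-0.1,0,0],[-0.1,0,0],[-0.1,0,0],[-1,0,0],[-2,0,0],[-3,0,0],[-4.5,0,0]], "twist": [0,0,0,0,0,0,0,0,0]}}

```text
time: 52.53
position: [0.6262, 0.0126, 0.2907]
ee_rot: [1.297, 1.152, -1.301]
wrist_force: [1.0, 0.2, 0.2]
gripper_width: 0.5
```

```bash
python3 -c "
from h import *
go([.43,-.17,.28],-86)"
```

```text
slide [0.36, -5.75, 6.84] twist 13.17 rows>= 11.0
```

Emit:
{"op": "arm_command", "data": {"fingers": [-1,-1,-1,-1,-1,-1,-1,-1,-1,-1], "slide": [[-0.5,-1,0.3],[-0.5,-2.5,1.5],[-0.3,-4,3.5],[0,-5.75,5.5],[0,-5.75,6.84],[0,-5.75,6.84],[0,-5.75,6.84],[0,-5.75,6.84],[0,-5.75,6.84],[0,-5.75,6.84]], "twist": [13.2,13.2,13.2,13.2,13.2,13.2,13.2,13.2,13.2,13.2]}}

```text
time: 53.37
position: [0.4303, -0.1708, 0.2916]
ee_rot: [2.121, 0.203, -2.121]
wrist_force: [0.3, -0.5, 0.3]
gripper_width: 1.002
```

```bash
python3 - <<'E'
from h import *
s=bot.state();print(s['position'],s['gripper_width'],alpha(s))
c=P('wrist');np.savez('pics/w13.npz',K=c[0],R=c[1],t=c[2]);cap('wrist','w13');cap('top','t13');cap('side','s13')
for n in ('wrist','top','side'):
  for th in ('stray_cup_mid','coaster_top','cup_rack_mid'):
    print(n,th,[(np.round(d['bbox'],1).tolist(),round(d['confidence'],2)) for d in bot.boxes_of(th,n)[:4]])
E
```

```text
[ 0.43  -0.171  0.292] 1.0018722022492257 -79.05501554604187
wrist stray_cup_mid [([226.4, 140.5, 273.3, 196.4], 0.91), ([358.6, 87.1, 400.4, 127.4], 0.3)]
wrist coaster_top [([359.7, 83.6, 398.1, 129.7], 0.67), ([12.2, 0.0, 245.0, 124.7], 0.26)]
wrist cup_rack_mid [([335.7, 5.3, 435.9, 196.3], 0.86)]
top stray_cup_mid [([338.5, 206.2, 359.3, 227.1], 0.82)]
top coaster_top [([381.0, 145.2, 402.7, 166.5], 0.59), ([373.8, 142.8, 401.8, 179.1], 0.42), ([244.0, 215.6, 263.3, 240.1], 0.15)]
top cup_rack_mid [([375.7, 144.4, 398.8, 179.2], 0.78)]
side stray_cup_mid [([282.1, 275.2, 308.6, 307.1], 0.97), ([244.7, 252.2, 279.6, 296.6], 0.32)]
side coaster_top [([357.3, 314.7, 380.0, 331.9], 0.56), ([209.6, 164.3, 260.4, 212.1], 0.39)]
side cup_rack_mid [([316.6, 295.6, 416.6, 359.5], 0.57)]
```

```bash
python3 - <<'E'
from h import *
c=lc('w13')
print('coaster',atz(0,(378.9,106.6),.009,c), 'top',atz('top',v1(727,237),.009),'side',atz('side',v2(527,489),.009),atz('side',(368.6,323.3),.009))
print('cup rim guess', proj(0,[.412,-.168,.066],c), proj(0,[.412,-.168,0.],c))
im=cv2.imread('pics/w13.png')
A=cv2.resize(im[0:200,200:450],(800,640),interpolation=cv2.INTER_CUBIC)[:600]
cv2.imwrite('pics/v16.png',A)
E
```

```text
coaster [ 0.526 -0.335  0.009] top [ 0.524 -0.342  0.009] side [ 0.528 -0.342  0.009] [ 0.526 -0.34   0.009]
cup rim guess [[247.396 170.739]] [[247.909 161.138]]
```

View pics/v16.png

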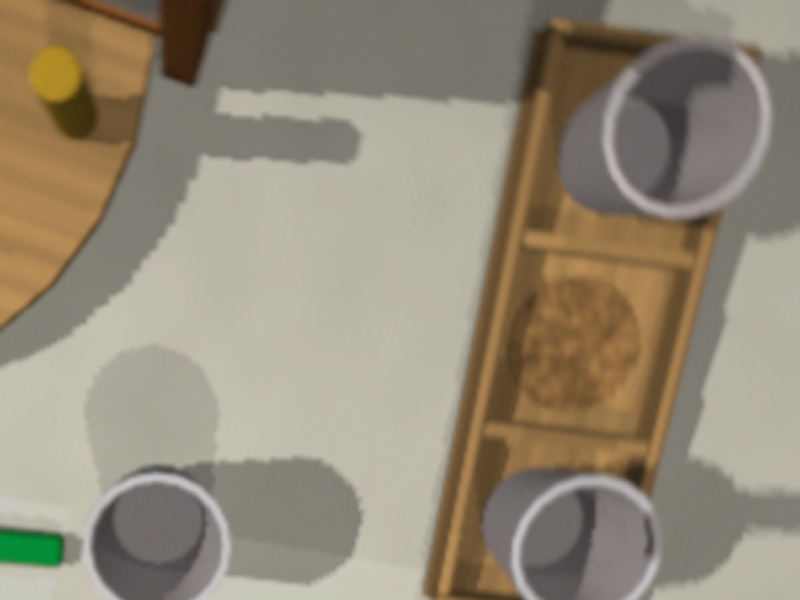

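```bash
python3 - <<'E'
from h import *
c=lc('w13'); W=lambda x,y,z: atz(0,(200+x/3.2,y/3.2),z,c)
print('cup',W(158,547,.066)); A=W(688,128,.075);B=W(588,547,.075);print(A,B,(A+B)/2,np.linalg.norm(A-B))
print('coaster',W(575,343,.009))
a=W(527,243,.026);b=W(490,428,.026);a2=W(697,262,.026);b2=W(652,440,.026); print(a,b,a2,b2,'baymid',(a+b+a2+b2)/4)
p=W(540,100,.026);q=W(437,590,.026);print(p,q,np.degrees(np.arctan2(*(p-q)[[1,0]])))
print('top cam coaster/cup', atz('top',((338.5+359.3)/2,(206.2+227.1)/2),.045))
E
```

```text
cup [ 0.412 -0.171  0.066]
[ 0.604 -0.33   0.075] [ 0.447 -0.34   0.075] [ 0.525 -0.335  0.075] 0.15700271382243355
coaster [ 0.526 -0.337  0.009]
[ 0.56  -0.299  0.026] [ 0.483 -0.304  0.026] [ 0.566 -0.371  0.026] [ 0.492 -0.375  0.026] baymid [ 0.525 -0.337  0.026]
[ 0.614 -0.289  0.026] [ 0.408 -0.3    0.026] 3.309727131286021
top cam coaster/cup [ 0.408 -0.167  0.045]
```

```bash
python3 -c "
from h import *
go([.412,-.170,.11],-86.5)"
```

```text
slide [6.05, -0.12, 0.61] twist 1.32 rows>= 4.4
```

Emit:
{"op": "arm_command", "data": {"fingers": [-1,-1,-1,-1,-1,-1,-1,-1], "slide": [[1,-0.12,0.61],[2,-0.12,0.61],[3.2,-0.12,0.61],[4.5,-0.12,0.61],[5.7,-0.12,0.61],[6.05,-0.12,0.61],[6.05,-0.12,0.61],[6.05,-0.12,0.61]], "twist": [1.32,1.32,1.32,1.32,1.32,1.32,1.32,1.32]}}

```text
time: 54.63
position: [0.4122, -0.1702, 0.1104]
ee_rot: [2.19, 0.067, -2.191]
wrist_force: [-0.5, -0.5, 0.8]
gripper_width: 0.998
```

```bash
python3 -c "
from h import *
s=bot.state();print(s['position'],s['gripper_width'],alpha(s));go([.412,-.170,.016],-86.5)
print([(d['bbox'],d['confidence']) for d in bot.boxes_of('stray_cup_mid','side')[:2]])"
```

```text
[ 0.412 -0.17   0.11 ] 0.9978531689180207 -86.50715783730463
slide [3.15, -0.01, 0.0] twist -0.0 rows>= 2.3
[([282.1, 275.2, 308.6, 307.1], 0.97), ([244.7, 252.2, 279.6, 296.6], 0.32)]
```

Emit:
{"op": "arm_command", "data": {"fingers": [-1,-1,-1,-1,-1,1,1,1,1,1], "slide": [[0.7,0,0],[1.4,0,0],[2.1,0,0],[2.8,0,0],[3.15,0,0],[3.15,0,0],[3.15,0,0],[3.15,0,0],[3.15,0,0],[3.15,0,0]], "twist": [0,0,0,0,0,0,0,0,0,0], "squeeze": 15}}

```text
time: 55.52
position: [0.4126, -0.1705, 0.0165]
ee_rot: [2.192, 0.065, -2.188]
wrist_force: [0.4, -0.0, -0.1]
gripper_width: 0.682
```

Emit:
{"op": "arm_command", "data": {"fingers": [1,1,1,1,1,1], "slide": [[0,0,0],[0,0,0],[0,0,0],[0,0,0],[0,0,0],[0,0,0]], "twist": [0,0,0,0,0,0]}}

```text
time: 56.02
position: [0.4125, -0.1704, 0.0164]
ee_rot: [2.192, 0.066, -2.189]
wrist_force: [-1.2, 1.6, 7.2]
gripper_width: 0.649
```

Emit:
{"op": "arm_command", "data": {"fingers": [1,1,1,1,1,1], "slide": [[-0.2,0,0],[-0.6,0,0],[-1.2,0,0],[-1.9,0,0],[-2.5,0,0],[-2.5,0,0]], "twist": [0,0,0,0,0,0]}}

```text
time: 56.52
position: [0.4134, -0.1709, 0.0939]
ee_rot: [2.194, 0.064, -2.184]
wrist_force: [1.4, -0.5, 0.1]
gripper_width: 0.65
```

```bash
python3 -c "
from h import *
s=bot.state();print(s['position'],s['gripper_width'],alpha(s));go([.5257,-.3375,.11],-86.5)
c=P('wrist');np.savez('pics/w14.npz',K=c[0],R=c[1],t=c[2]);cap('wrist','w14')
print([(d['bbox'],d['confidence']) for d in bot.boxes_of('stray_cup_mid','wrist')[:3]])
p=s['position']; print(proj('wrist',[[p[0],p[1],p[2]+dz] for dz in (-.014,.05)]))"
```

```text
[ 0.413 -0.171  0.094] 0.650289269073065 -86.52103780855518
slide [-0.54, 5.77, -3.4] twist -0.0 rows>= 4.8
[([190.8, 177.4, 315.0, 308.8], 0.58)]
[[253.94  213.457]
 [254.972 258.825]]
```

Emit:
{"op": "arm_command", "data": {"fingers": [1,1,1,1,1,1,1,1,1,1], "slide": [[-0.5,0.5,-0.3],[-0.6,1.4,-0.8],[-0.6,2.4,-1.4],[-0.6,3.4,-2],[-0.6,4.4,-2.6],[-0.6,5.2,-3.1],[-0.6,5.65,-3.35],[-0.6,5.77,-3.4],[-0.6,5.77,-3.4],[-0.6,5.77,-3.4]], "twist": [0,0,0,0,0,0,0,0,0,0]}}

```text
time: 57.45
position: [0.5236, -0.3359, 0.1075]
ee_rot: [2.19, 0.068, -2.193]
wrist_force: [-0.4, 1.2, -1.2]
gripper_width: 0.65
```

```bash
python3 -c "
from h import *
s=bot.state();print(s['position'],s['gripper_width'],alpha(s));go([.5257,-.3375,.027],-86.5)"
```

```text
[ 0.524 -0.336  0.107] 0.6503075883555949 -86.51735345373638
slide [2.68, 0.06, -0.07] twist -0.0 rows>= 1.9
```

Emit:
{"op": "arm_command", "data": {"fingers": [1,1,1,1,1,1,1,1,1,1], "slide": [[0.4,0.06,-0.07],[0.9,0.06,-0.07],[1.4,0.06,-0.07],[1.8,0.06,-0.07],[2.1,0.06,-0.07],[2.3,0.06,-0.07],[2.45,0.06,-0.07],[2.6,0.06,-0.07],[2.68,0.06,-0.07],[2.68,0.06,-0.07]], "twist": [0,0,0,0,0,0,0,0,0,0]}}

```text
time: 58.28
position: [0.5264, -0.3384, 0.0279]
ee_rot: [2.19, 0.067, -2.191]
wrist_force: [-0.2, -0.8, -2.1]
gripper_width: 0.65
```

Emit:
{"op": "arm_command", "data": {"fingers": [1,1,1], "slide": [[0.04,0,0],[0.06,0,0],[0.06,0,0]], "twist": [0,0,0]}}

```text
time: 58.53
position: [0.5266, -0.3385, 0.0265]
ee_rot: [2.191, 0.066, -2.19]
wrist_force: [0.3, -0.2, -1.6]
gripper_width: 0.65
```

Emit:
{"op": "arm_command", "data": {"fingers": [1,1,1,1], "slide": [[0.03,0,0],[0.05,0,0],[0.07,0,0],[0.07,0,0]], "twist": [0,0,0,0]}}

```text
time: 58.87
position: [0.5268, -0.3386, 0.0254]
ee_rot: [2.191, 0.066, -2.189]
wrist_force: [-3.8, 2.3, 8.9]
gripper_width: 0.648
```

Emit:
{"op": "arm_command", "data": {"fingers": [-0.7,-0.7,-0.7,-0.7,-0.7,-0.7,-0.7,-0.7,-0.7,-0.7], "slide": [[-0.02,0,0],[-0.02,0,0],[-0.02,0,0],[-0.02,0,0],[-0.3,0,0],[-1,0,0],[-2,0,0],[-3.2,0,0],[-4.5,0,0],[-6,0,0]], "twist": [0,0,0,0,0,0,0,0,0,0]}}

```text
time: 59.7
position: [0.526, -0.3381, 0.2028]
ee_rot: [2.19, 0.067, -2.192]
wrist_force: [0.4, -0.5, 0.4]
gripper_width: 0.851
```

Emit:
{"op": "arm_command", "data": {"fingers": [-0.7,-0.7,-0.7,-0.7,-0.7,-0.7,-0.7,-0.7], "slide": [[-2,-1,1],[-2.5,-2,2],[-2.5,-3.5,3.5],[-2.5,-4,5],[-2.5,-4,5],[-2.5,-4,5],[-2.5,-4,5],[-2.5,-4,5]], "twist": [0,0,0,0,0,0,0,0]}}

```text
time: 60.37
position: [0.3697, -0.2279, 0.2768]
ee_rot: [2.192, 0.065, -2.188]
wrist_force: [-0.2, 0.7, 0.2]
gripper_width: 0.85
```

```bash
python3 - <<'E'
from h import *
s=bot.state();print(s['position'],s['wrist_force'])
c=P('wrist');np.savez('pics/w15.npz',K=c[0],R=c[1],t=c[2]);im=cap('wrist','w15');cap('side','s15');cap('top','t15')
for n in ('wrist','side','top'):
  for th in ('stray_cup_mid','sash_bar','tile1_mid','tile2_mid','tile3_mid','post'):
    print(n,th,[(np.round(d['bbox'],1).tolist(),round(d['confidence'],2)) for d in bot.boxes_of(th,n)[:4]])
X=np.array([.5257,-.3375,.075])
for n in ('side','top'): print('cup rim expect',proj(n,X),proj(n,X-[0,0,.066]),'bar shut',proj(n,[[.6343,.0765,.195],[.6185,-.053,.195]]).ravel(),'postbase/top',proj(n,[H(0,-.125,.03),H(0,-.125,.112)]).ravel(),'tiles',proj(n,[H(.0955,.048*k,.074) for k in (-1,0,1)]).ravel())
E
```

```text
[ 0.37  -0.228  0.277] [-0.221  0.678  0.223]
wrist stray_cup_mid [([326.4, 0.0, 388.8, 61.1], 0.67)]
wrist sash_bar [([75.5, 123.1, 182.7, 160.4], 0.24), ([0.0, 1.3, 179.0, 91.2], 0.19)]
wrist tile1_mid [([74.7, 123.2, 181.4, 160.8], 0.74)]
wrist tile2_mid []
wrist tile3_mid []
wrist post [([0.0, 1.3, 179.2, 88.9], 0.58)]
side stray_cup_mid [([358.2, 299.5, 385.1, 332.7], 0.76), ([262.6, 202.1, 341.6, 264.8], 0.51)]
side sash_bar [([313.5, 169.5, 347.7, 248.7], 0.9)]
side tile1_mid []
side tile2_mid [([170.4, 197.1, 197.8, 217.7], 0.85), ([173.8, 158.4, 200.3, 178.7], 0.77)]
side tile3_mid []
side post [([260.8, 199.2, 341.6, 269.7], 0.94)]
top stray_cup_mid [([386.2, 172.2, 411.6, 190.4], 0.55)]
top sash_bar [([245.8, 131.6, 344.7, 156.6], 0.57), ([242.5, 133.1, 333.7, 211.7], 0.32)]
top tile1_mid []
top tile2_mid [([180.0, 236.4, 213.7, 270.4], 0.76), ([63.2, 201.2, 96.4, 236.1], 0.75), ([125.5, 217.8, 153.6, 242.0], 0.59)]
top tile3_mid [([388.5, 177.4, 388.5, 189.1], 0.57)]
top post [([242.1, 140.6, 331.8, 208.4], 0.73)]
cup rim expect [[371.016 306.635]] [[367.702 322.666]] bar shut [315.098 166.786 336.739 192.565] postbase/top [330.17  251.633 332.314 231.211] tiles [347.127 214.871 339.189 205.161 331.62  195.905]
cup rim expect [[402.466 178.124]] [[394.048 182.115]] bar shut [274.495 134.703 319.423 139.424] postbase/top [325.932 167.633 331.602 161.458] tiles [307.392 133.581 292.73  132.032 278.084 130.485]
```

```bash
python3 -c "
import cv2
a=cv2.imread('pics/s15.png');b=cv2.imread('pics/t15.png')
A=cv2.resize(a[150:350,250:400],(420,560),interpolation=cv2.INTER_CUBIC)
B=cv2.resize(b[90:240,235:335],(373,560),interpolation=cv2.INTER_CUBIC)
import numpy as np
cv2.imwrite('pics/v17.png',np.hstack([A,B]))"
```

```text
(no output)
```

View pics/v17.png

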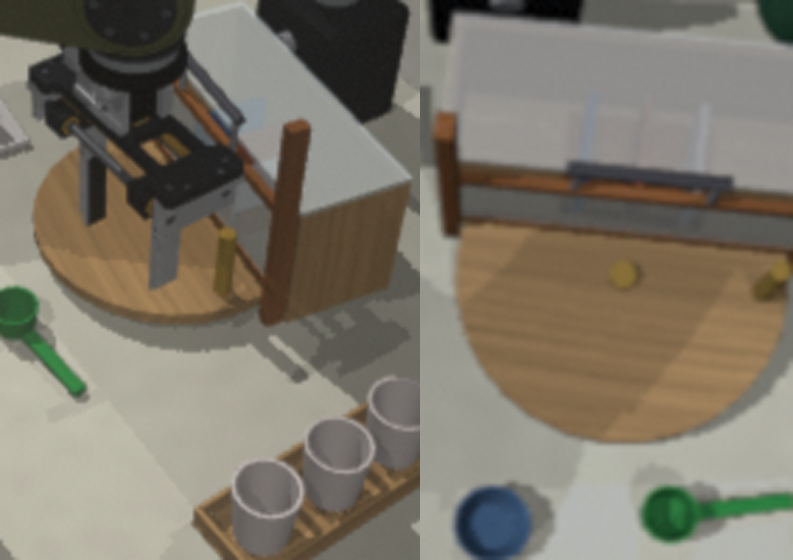

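The tiles are inside the hutch, the sash is down, and the cup stands upright in the middle bay. The arm is touching nothing, so I'll hand the job in.

```bash
python3 -c "
from cell import bot
print(bot.finish_job(), bot.state()['time'])"
```

```text
the job is handed in; nothing more can be done
the job is handed in; nothing more can be done
```

The job is done and handed in after about 61 s of the 208 s allowed.

**What I did:**
- I raised the sash to its upper stop.
- I seated the blue, terracotta and white tiles in slots of their own. Each met the slot floor at the expected depth, with about 16 N on it.
- I turned the rack half a turn with a pause at the middle click stop. For the first quarter I gripped the rack across its ends, because by my measurements the gripper body would have hit the hutch guide post if I had gripped the brass post there. For the second quarter I gripped the post from the front.
- I pushed the sash down until it met its lower stop.
- I stood the stray cup on the coaster.

**Last checks:**
- **Pictures:** the tiles show through the hutch roof, the sash is down, the post is about half a turn from its start, and the cup is upright in the middle bay.
- **Sash:** the bar's travel, about 103 mm down, agrees with it being shut.
- **Cup:** I found no sign that it had been knocked before I picked it up.

**What failed or disagreed:**
- **Fingertips:** they sat about 15 mm behind the TCP instead of 14 mm ahead of it. This cost two slipped grips on the sash bar and one empty close above a tile, and I then worked from the camera measurement.
- **Sash force:** regripping the bar when it was already at the upper stop gave about 86 N at the wrist for a moment, below the 120 N limit.
- **Tile centring:** in the last measurement two of the tiles lay about 3 mm outward of the rack's centre along their slots. That is close to measuring error, and I left them.

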